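# Set a blank step selector by its clicks and lock it

## Robot

A 6-joint arm with a two-finger parallel gripper is mounted at the origin on a cart in front of the work surface, level with it; the furniture and walls round the work are solid. World frame = base frame: x ahead of the robot, y to its left, z up, the work surface at z = 0. Lengths are in m, angles in rad, forces in N, time in s.
With the tool pointing down it reaches from about 0.35 to 0.85 m from the base axis. Payload 8.1 kg.
Tool frame: the origin (TCP) lies on the mounting face of the last link; the fingertips stand 186 mm ahead of it and the grasp point (between the pads) lies 167 mm ahead of it; z points along the fingers, y is the line along which they close (so a half turn about z gives the same grasp; the last joint's range is limited). The gripper opens to 93 mm and grips with 3 to 60 N. Pads are 15 mm wide; open, the fingers measure 128 mm over their backs; the gripper's body (75 mm by 188 mm) begins 65 mm behind the grasp point.
Start: joints at [1.235, 0.13, 1.488, -0, 1.523, -0.085], TCP at [0.149, 0.581, 0.405] pointing down, gripper open.
Joint ranges: [-2.96, 2.96], [-0.89, 2.26], [0.02, 2.5], [-1.34, 4.48], [0, 2.73], [-2.66, 2.66]. Speed limits (rad/s): [2.39, 2.39, 2.79, 3.14, 3.14, 3.14].

## Interface

Orientations are given as a rotation vector (axis times angle).
In Python, from plant import * gives the robot as it stands. The module is installed in compiled form; this text tells all that it offers.
- The arm moves only by the tool arm_command, never from a script. Its argument "increments" is a list of rows, each a list of 6 numbers: the shift along the tool's x, y, z in units of 0.2 m (1.0 is 0.2 m), then the turn, a rotation vector about the tool's x, y, z in units of pi rad (1.0 is pi rad). A call has exactly 5 rows; each row is the pose to reach, as a shift and turn from the pose commanded when the call began, along the tool's axes at that moment, turning the shorter way round; what a row does not reach only later rows make up. A row lasts 1/8 s, in which the tool goes at most 62.5 mm and 10.7 degrees, less where a joint would pass 70% of its speed; a pose out of reach is approached as far as the arm can. A call with a number of a shift or a turn outside -1 to 1 is refused whole. A call with a gripper value outside its range is refused whole. "fingers" is the closure, from -1 (fully open) to 1 (shut), set as the call begins (left out, the last holds). The fingers move at their own pace and stop on an object; "force" is the grip in N (left out, the last holds). Time passes only in rows, so rows that repeat a pose let the fingers close, or fill a call up. It gives the time, the measured TCP pose, the force, the opening and the grip force at its end, in the units of the state.
- read_state(): the state, without advancing time (a new reading comes with each control period).
- read_camera(name): name is "side" or "top" or "wrist"; returns a dict with "image" (480x640x3 uint8, red, green, blue), "fx", "fy", "cx", "cy" (pixels), "T" (4x4, takes a point from camera to world coordinates). Camera axes: x right, y down, z forward; pixel columns grow to the right and rows downward; lengths in m; the calibration is good to about 2 mm. A picture is of the moment at which its call begins. There is no depth.
- close_job(): hands the job in; it is judged then, once.
The state is a dict: "t": time; "q": joint angles; "dq": joint speeds; "joint_torque": joint torques, N m; "tool_pos": TCP position; "orientation": TCP orientation; "force": force on the tool from outside, world axes, zero at the start; "wrist_torque": the same for the moment, N m; "opening": finger opening in m; "gripper_force": force on a finger pad.
Only numpy, scipy, OpenCV 4.12 (cv2) and the standard library are available. Lean on these libraries where they do the work, as an engineer would, in place of code of your own. Each camera call takes 0.05 s, during which the arm holds its last target. There are 200 camera calls.

## Task

Turn the blank black knob on the blue selector box gently anticlockwise (seen from above) until it rests against its end stop, then count exactly three clicks clockwise, let go, and push the red lock on the same box fully home. The lock fits only at that setting, so do not force it; the box just stands on the bench, so do not twist or shove it about, and leave the other things alone.

Things in the scene. Friction and masses are not known exactly. Their poses are not given: they have to be found in the camera images.
- selector_unit: Blue selector box, 104 mm (x) by 184 mm (y), top face 48 mm above the bench; origin at the centre of its underside, z up, knob axis 42 mm along +y, lock 52 mm along -y. About 0.8 kg, it stands loose on rubber feet: it slides or twists if pushed with more than about 4 N or turned with more than 0.3 to 0.5 N m.
- knob_axis (a point): Point of the box on the axis of the black knob, at half the knob's height (67 mm above the bench). The knob is a plain upright cylinder without a mark, 40 mm across, from 50 to 84 mm above the bench. This point's axes are the box's and do not turn with the knob. The knob has nine click positions 20 degrees apart and starts in one of the fifth to eighth from its anticlockwise end.
- lock_collar (a point): Point fixed to the box on the lock's axis, 51 mm above the bench; axes as the box's. More on the knob: between positions it resists with up to about 0.1 N m, then snaps on. Its solid anticlockwise end stop lies about 6 degrees past the first position, into which it springs back when let go; the wanted setting is three clicks (60 degrees) clockwise of that first position.
- lock_top (a point): Centre of the flat top of the red lock, an upright plunger with a head 23 mm across; top 68 mm above the bench when out, 58 mm when home. It moves straight down under about 2.5 N of friction and stays where it is left. Push it from above with closed fingers. At a wrong setting of the knob it stops dead after 4 to 5 mm.
- lock (a joint): Travel of the red lock in m: 0 out (start), 0.010 fully home.
- control_box_a: White hand control box with a black push knob, 158x98x105 mm, a bystander to the left; origin at the centre of its underside.
- control_box_b: A second white control box of the same kind, a bystander nearer the selector box; origin at the centre of its underside.
- tape_grey: Roll of grey tape lying flat, 66 mm across and 19 mm high, a bystander on the right; origin at the centre of its underside.
- cutters: Side cutters lying flat, 100 mm long, a bystander on the right; origin under their middle.
- multimeter: Hand multimeter lying flat, 134x70x39 mm, a bystander at the back right; origin at the centre of its underside.
- mug: Dotted mug, 78 mm across and 93 mm high, a bystander at the back right; origin at the centre of its underside.

How it is judged:
By the outcome, as a careful person would: the job done as asked, in the order asked, and still so for the second after the job is handed in, with the robot touching nothing.
It also fails if it takes over 72 s, if anything falls off the work surface, if the arm or the gripper's body presses on something with over 40 N, if the wrist force passes 120 N, or if a joint passes its speed limit or range.

## Working session

There is one attempt and no reset: what is moved stays moved. The work goes in short steps, Python scripts to look and compute and a tool call to move; the robot and the scene stay as the last step left them, time stands still between calls to the robot, and variables do not carry over. Pictures are saved under pics/ and viewed, at most 10 in all, crops included, and the job is handed in when it is done.

Besides the shell and the picture viewer there is one more tool, called after "Request:" as name(argument=value, ...) on one line, values as JSON. arm_command: Moves the arm, as the interface text tells. Shifts and turns lie within -1 to 1; 1 stands for 0.2 m of shift or pi rad of turn. Its arguments: {"type":"object","properties":{"increments":{"type":"array","items":{"type":"array","items":{"type":"number","minimum":-1,"maximum":1}}},"fingers":{"type":"number"},"force":{"type":"number"}},"required":["increments"]}

```bash
mkdir -p pics; python3 - <<'E'
from plant import *
import cv2,numpy as np
s=read_state();print({k:np.round(v,3) for k,v in s.items()})
a=read_camera("top");b=read_camera("side")
for n,c in(("top",a),("side",b)):
    print(n,c["fx"],c["cx"],c["cy"],np.round(c["T"],4).tolist());cv2.imwrite(f"pics/{n}1.png",c["image"][:,:,::-1])
E
```

```text
{'t': np.float64(0.0), 'q': array([ 1.235,  0.131,  1.489, -0.   ,  1.523, -0.085]), 'dq': array([-0.002, -0.001, -0.001, -0.001, -0.   ,  0.001]), 'joint_torque': array([ 1.0000e-03, -5.5982e+01, -4.9178e+01,  7.7000e-02,  3.5000e-02,
       -0.0000e+00]), 'tool_pos': array([0.149, 0.581, 0.404]), 'orientation': array([-3.930e-01, -3.117e+00,  3.000e-03]), 'force': array([ 0.496, -0.001, -0.128]), 'wrist_torque': array([ 0.011,  0.006, -0.023]), 'gripper_force': np.float64(0.0), 'opening': np.float64(0.093)}
top 475.3610558113114 319.8499706305367 236.84304191123798 [[-0.0257, -0.991, 0.1312, 0.4303], [-0.9995, 0.0279, 0.0149, -0.0168], [-0.0184, -0.1308, -0.9912, 1.0702], [0.0, 0.0, 0.0, 1.0]]
side 588.6849860433723 316.54557710703756 236.99068644323802 [[-0.9988, -0.0356, 0.0334, 0.5079], [-0.0485, 0.7936, -0.6065, 0.9009], [-0.0049, -0.6074, -0.7944, 1.276], [0.0, 0.0, 0.0, 1.0]]
```

View pics/top1.png

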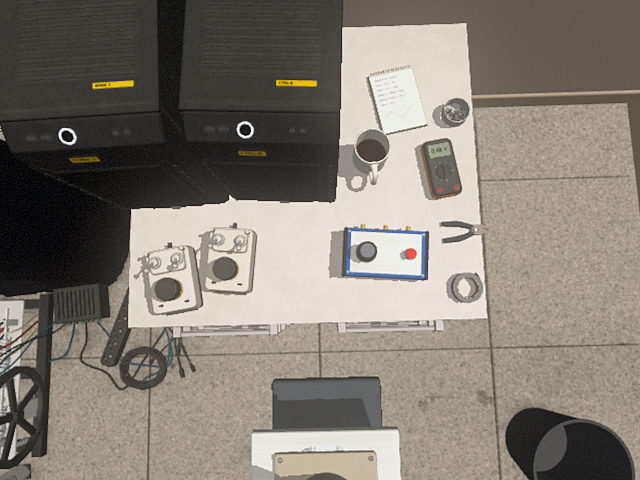

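View pics/side1.png

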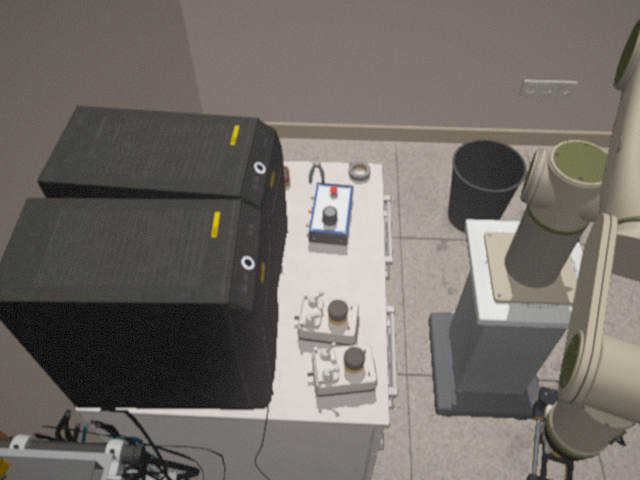

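Top view: the knob top is at about (367,252), the red lock at (410,254), and the box runs from (343,228) to (428,279). The tall towers end at about column 340. The side view agrees, with the knob at (330,214) and the lock at (334,191).

```bash
cat >h.py <<'E'
from plant import *
import cv2,numpy as np
from scipy.spatial.transform import Rotation as R
def px2w(c,u,v,z):
    T=np.array(c["T"]);d=T[:3,:3]@[(u-c["cx"])/c["fx"],(v-c["cy"])/c["fy"],1];o=T[:3,3]
    return o+d*(z-o[2])/d[2]
def blob(m):
    n,l,s,ce=cv2.connectedComponentsWithStats(m.astype(np.uint8));return [(s[i].tolist(),ce[i].round(1).tolist()) for i in range(1,n) if s[i][4]>30]
def masks(c):
    i=c["image"].astype(int);r,g,b=i[...,0],i[...,1],i[...,2]
    return (r>120)&(g<70)&(b<70),(b>r+40)&(b>g+20),(i.max(2)<90)
def pose():
    s=read_state();return s,R.from_rotvec(s["orientation"])
def inc(p,yaw=None):
    "increments (tool axes, units) to TCP at p"
    s,r=pose();return (r.inv().apply(np.array(p)-s["tool_pos"])/0.2).round(4)
E
python3 - <<'E'
from h import *
for n in("top","side"):
    c=read_camera(n);red,blue,dark=masks(c)
    roi=np.zeros((480,640),bool)
    roi[(slice(225,285) if n=="top" else slice(180,250)),(slice(335,435) if n=="top" else slice(300,360))]=1
    print(n)
    for st,ce in blob(red&roi): print("red",st,ce,px2w(c,*ce,0.066).round(4))
    pts=np.argwhere(blue&roi)[:,::-1].astype(np.float32);rc=cv2.minAreaRect(pts);print("blue",rc)
    print([px2w(c,*p,0.048).round(3).tolist() for p in cv2.boxPoints(rc)])
    for st,ce in blob(dark&roi): print("dark",st,ce,px2w(c,*ce,0.08).round(4))
c=read_camera("top")
for p in((336,200),(340,205),(228,198),(130,210)): print(p,px2w(c,*p,0.0).round(3),px2w(c,*p,0.4).round(3))
s,r=pose();print(r.as_matrix().round(3))
E
```

```text
top
blue ((385.6188049316406, 253.00567626953125), (78.9581527709961, 47.23219299316406), 2.726311206817627)
[[0.482, -0.053, 0.048], [0.584, -0.062, 0.048], [0.571, -0.232, 0.048], [0.47, -0.221, 0.048]]
dark [342, 228, 6, 48, 101] [344.2, 250.7] [ 0.5307 -0.0521  0.08  ]
dark [424, 232, 5, 48, 112] [426.4, 256.3] [ 0.5143 -0.2226  0.08  ]
dark [357, 243, 20, 19, 99] [363.4, 254.3] [ 0.5221 -0.0919  0.08  ]
side
blue ((330.7252502441406, 208.58531188964844), (38.03182601928711, 48.66437911987305), 6.709836483001709)
[[0.58, -0.057, 0.048], [0.574, -0.231, 0.048], [0.467, -0.219, 0.048], [0.48, -0.047, 0.048]]
dark [323, 215, 13, 10, 92] [329.2, 219.7] [ 0.5278 -0.0705  0.08  ]
dark [309, 232, 38, 13, 310] [326.9, 237.8] [ 0.5315 -0.0107  0.08  ]
(336, 200) [ 0.656 -0.04   0.   ] [ 0.572 -0.031  0.4  ]
(340, 205) [ 0.644 -0.049  0.   ] [ 0.564 -0.037  0.4  ]
(228, 198) [0.668 0.209 0.   ] [0.579 0.124 0.4  ]
(130, 210) [0.647 0.435 0.   ] [0.566 0.266 0.4  ]
[[-0.969  0.248 -0.   ]
 [ 0.248  0.969 -0.001]
 [ 0.    -0.001 -1.   ]]
```

Request:
arm_command(increments=[[-0.17,-0.15,0,0,0,0.055],[-0.34,-0.3,0,0,0,0.11],[-0.51,-0.45,0,0,0,0.165],[-0.68,-0.6,0,0,0,0.22],[-0.85,-0.75,0,0,0,0.278]])

```text
t: 0.88
tool_pos: [0.2769, 0.3925, 0.4047]
orientation: [1.682, 2.653, 0.0]
force: [-0.1, -0.3, -1.0]
opening: 0.0928
gripper_force: 0.0
```

```bash
python3 - <<'E'
from h import *
s,r=pose();print(s["t"],s["tool_pos"],r.as_matrix().round(3)[:2].tolist(),inc([.46,-.13,.40]))
c=read_camera("top")
print(px2w(c,367,251,.084),px2w(c,410,253.5,.066))
E
```

```text
0.875 [0.27688127 0.39245645 0.40472885] [[-0.427, 0.904, 0.0], [0.904, 0.427, 0.0]] [-2.7532 -0.2872  0.0235]
[ 0.52839813 -0.09931129  0.084     ] [ 0.52237611 -0.19132432  0.066     ]
```

Request:
arm_command(increments=[[-0.2,0.03,0,0,0,0.055],[-0.4,0.06,0,0,0,0.11],[-0.6,0.09,0,0,0,0.165],[-0.8,0.12,0,0,0,0.22],[-1,0.15,0,0,0,0.278]])

```text
t: 1.55
tool_pos: [0.3903, 0.2252, 0.4048]
orientation: [2.646, 1.693, 0.001]
force: [-0.6, 0.8, 0.6]
opening: 0.093
gripper_force: 0.0
```

```bash
python3 - <<'E'
from h import *
s,r=pose();print(s["t"],s["tool_pos"],r.as_matrix().round(3)[:2].tolist(),inc([.46,-.13,.40]))
E
```

```text
1.55 [0.39029394 0.22517101 0.40480238] [[0.419, 0.908, 0.0], [0.908, -0.419, 0.0]] [-1.4664  1.0605  0.0238]
```

Request:
arm_command(increments=[[-0.19,0.13,0,0,0,0.055],[-0.38,0.26,0,0,0,0.11],[-0.57,0.4,0,0,0,0.165],[-0.76,0.53,0,0,0,0.22],[-0.95,0.66,0,0,0,0.278]])

```text
t: 2.17
tool_pos: [0.4313, -0.0027, 0.4049]
orientation: [3.114, 0.415, 0.001]
force: [0.3, -0.1, 0.5]
opening: 0.0929
gripper_force: 0.0
```

```bash
python3 - <<'E'
from h import *
s,r=pose();print(s["t"],s["tool_pos"],r.as_matrix().round(3)[:2].tolist(),inc([.5285,-.0995,.40]))
E
```

```text
2.175 [ 0.4312903  -0.00274772  0.40485615] [[0.965, 0.262, 0.001], [0.262, -0.965, 0.0]] [0.3424 0.5942 0.0245]
```

Request:
arm_command(increments=[[0.1,0.15,0.04,0,0,0.03],[0.2,0.3,0.08,0,0,0.06],[0.3,0.45,0.12,0,0,0.08],[0.342,0.594,0.17,0,0,0.1],[0.342,0.594,0.2,0,0,0.1]])

```text
t: 2.8
tool_pos: [0.5294, -0.0988, 0.3637]
orientation: [-3.141, 0.072, 0.002]
force: [-0.5, 0.9, 0.6]
opening: 0.0931
gripper_force: 0.0
```

```bash
python3 - <<'E'
from h import *
s,r=pose();print(s["t"],s["tool_pos"],r.as_matrix().round(3)[:2].tolist(),inc([.5285,-.0995,.40]))
c=read_camera("wrist");print(c["fx"],c["T"].round(3).tolist());cv2.imwrite("pics/w1.png",c["image"][:,:,::-1])
E
```

```text
2.8 [ 0.52938811 -0.09877804  0.36374275] [[0.999, -0.046, -0.001], [-0.046, -0.999, 0.0]] [-0.0045  0.0038 -0.1813]
333.582195243386 [[-0.045, -0.965, -0.26, 0.603], [-0.999, 0.043, 0.012, -0.104], [0.0, 0.26, -0.966, 0.344], [0.0, 0.0, 0.0, 1.0]]
```

View pics/w1.png

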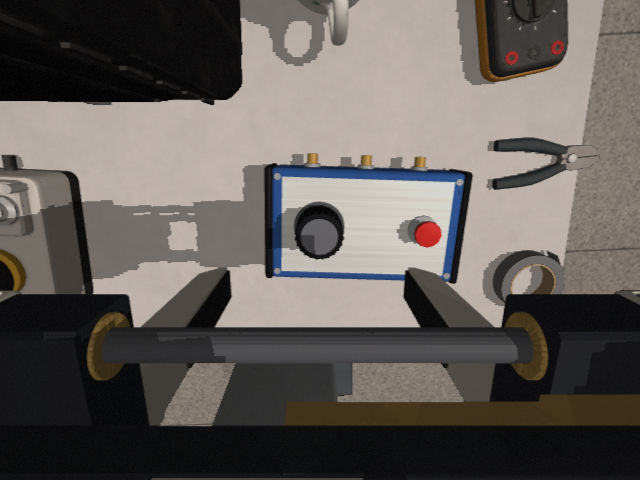

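The wrist view shows the knob top disc near (319,237), the red lock top near (428,234), and the lid's corner screws near (277,176), (459,182), (447,275) and (277,271). The fingers straddle the box below them in the picture.

```bash
python3 - <<'E'
from h import *
c=read_camera("wrist");i=c["image"];hsv=cv2.cvtColor(i,cv2.COLOR_RGB2HSV)
m=(((hsv[...,0]<8)|(hsv[...,0]>172))&(hsv[...,1]>150)&(hsv[...,2]>150));m[:200]=0;m[:,:380]=0;m[:,470:]=0
for st,ce in blob(m): print(st,ce,px2w(c,st[0]+st[2]/2,st[1]+st[3]/2,.068))
g=i.max(2).astype(int);k=(g>75)&(g<130);k[:210]=0;k[262:]=0;k[:,:295]=0;k[:,345:]=0
ys,xs=np.nonzero(k);print(np.percentile(xs,[1,99]),np.percentile(ys,[1,99]))
for u,v in((319,237),(319,217),(319,257),(299,237),(339,237)): print(g[v,u],px2w(c,u,v,.084).round(4))
P=np.array([px2w(c,*p,.048) for p in((277,176),(459,182),(447,275),(277,271))]);print(P.round(3).tolist(),P.mean(0))
print(g[237,290:350:2].tolist(),g[205:270:2,319].tolist())
E
```

```text
[418, 221, 25, 26, 482] [429.7, 233.5] [ 0.52398682 -0.19598224  0.068     ]
[295. 343.] [211. 254.]
100 [ 0.5299 -0.1008  0.084 ]
35 [ 0.5464 -0.1015  0.084 ]
22 [ 0.5129 -0.1001  0.084 ]
16 [ 0.5306 -0.0846  0.084 ]
66 [ 0.5292 -0.1169  0.084 ]
[[0.577, -0.066, 0.048], [0.565, -0.226, 0.048], [0.477, -0.22, 0.048], [0.488, -0.059, 0.048]] [ 0.52677569 -0.14286753  0.048     ]
[126, 125, 125, 71, 17, 16, 47, 61, 62, 62, 61, 60, 63, 99, 99, 98, 101, 100, 101, 101, 101, 102, 99, 100, 93, 22, 25, 26, 199, 200] [16, 11, 8, 11, 23, 26, 35, 101, 101, 101, 99, 99, 101, 100, 99, 102, 100, 100, 100, 99, 99, 99, 99, 100, 82, 22, 22, 189, 194, 191, 194, 196, 196]
```

Request:
arm_command(increments=[[0.003,0.011,0.15,0,0,0],[0.003,0.011,0.3,0,0,0],[0.003,0.011,0.45,0,0,0],[0.003,0.011,0.6,0,0,0],[0.003,0.011,0.608,0,0,0]])

```text
t: 3.52
tool_pos: [0.528, -0.0985, 0.2412]
orientation: [-3.14, 0.066, 0.007]
force: [-1.1, -0.2, 0.3]
opening: 0.0931
gripper_force: 0.0
```

```bash
python3 - <<'E'
from h import *
s,r=pose();print(s["t"],s["tool_pos"],s["force"].round(2),s["wrist_torque"].round(3),r.as_matrix().round(3)[:2].tolist())
E
```

```text
3.525 [ 0.52801777 -0.09848448  0.24124116] [-1.13 -0.23  0.27] [-0.059  0.179 -0.003] [[0.999, -0.042, -0.004], [-0.042, -0.999, 0.001]]
```

Request:
arm_command(increments=[[0,0,0,0,0,0],[0,0,0,0,0,0],[0,0,0,0,0,0],[0,0,0,0,0,0],[0,0,0,0,0,0]], fingers=-0.05, force=3)

```text
t: 4.15
tool_pos: [0.5296, -0.0997, 0.2433]
orientation: [3.141, -0.068, 0.0]
force: [-0.3, -0.7, 0.2]
opening: 0.0497
gripper_force: 0.0
```

```bash
python3 - <<'E'
from h import *
s,r=pose();print(s["t"],s["tool_pos"],s["force"].round(2),s["wrist_torque"].round(3),s["opening"],r.as_matrix().round(3)[:2].tolist())
c=read_camera("wrist");cv2.imwrite("pics/w2.png",c["image"][:,:,::-1])
s,r=pose();print(s["t"],s["tool_pos"],s["force"].round(2))
E
```

```text
4.15 [ 0.52955347 -0.09973625  0.24333245] [-0.28 -0.71  0.16] [-0.026  0.205 -0.019] 0.04971301272896683 [[0.999, -0.043, 0.0], [-0.043, -0.999, -0.0]]
4.2 [ 0.52946983 -0.09971011  0.24318154] [0.03 0.16 0.52]
```

View pics/w2.png

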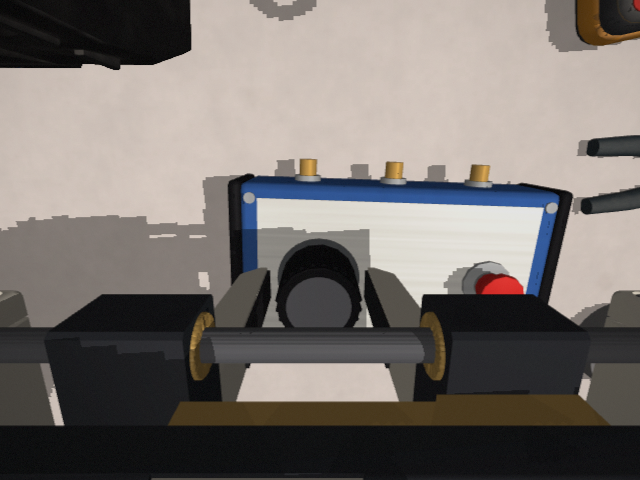

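The knob sits between the pads, spanning columns 277 to 360 with pad edges near 269 and 366, so it is centred to about 1 mm. I'll close lightly.

Request:
arm_command(increments=[[0,0,0,0,0,0],[0,0,0,0,0,0],[0,0,0,0,0,0],[0,0,0,0,0,0],[0,0,0,0,0,0]], fingers=0.5, force=3)

```text
t: 4.82
tool_pos: [0.5295, -0.0999, 0.2431]
orientation: [3.14, -0.068, -0.0]
force: [-0.4, -3.6, 0.1]
opening: 0.04
gripper_force: 3.0
```

```bash
cat > st.py <<'E'
from h import *
s,r=pose();m=r.as_matrix();print(round(s["t"],2),s["tool_pos"].round(4),"F",s["force"].round(2),"T",s["wrist_torque"].round(3),"op",round(s["opening"],4),"g",round(s["gripper_force"],2),"yaw",np.degrees(np.arctan2(m[1,0],m[0,0])).round(2))
E
python3 st.py
```

```text
4.83 [ 0.5295 -0.0999  0.2431] F [-0.36 -3.6   0.13] T [-0.523  0.235  0.015] op 0.04 g 3.0 yaw -2.49
```

Request:
arm_command(increments=[[0,0.001,0,0,0,0],[0,0.002,0,0,0,0],[0,0.003,0,0,0,0],[0,0.003,0,0,0,0],[0,0.003,0,0,0,0]])

```text
t: 5.45
tool_pos: [0.5295, -0.1, 0.2431]
orientation: [-3.14, 0.068, 0.0]
force: [-0.7, 0.1, 0.5]
opening: 0.0398
gripper_force: 3.0
```

```bash
python3 st.py
```

```text
5.45 [ 0.5295 -0.1     0.2431] F [-0.68  0.07  0.53] T [0.101 0.197 0.002] op 0.0398 g 3.0 yaw -2.48
```

Request:
arm_command(increments=[[0,0,0,0,0,-0.01],[0,0,0,0,0,-0.02],[0,0,0,0,0,-0.03],[0,0,0,0,0,-0.04],[0,0,0,0,0,-0.045]], force=8)

```text
t: 6.08
tool_pos: [0.5295, -0.1002, 0.2431]
orientation: [-3.137, -0.156, 0.0]
force: [1.0, 2.2, -0.5]
opening: 0.0401
gripper_force: 8.0
```

```bash
python3 st.py
```

```text
6.08 [ 0.5295 -0.1002  0.2431] F [ 1.02  2.16 -0.48] T [ 0.393  0.018 -0.25 ] op 0.0401 g 8.0 yaw 5.69
```

Request:
arm_command(increments=[[0,0,0,0,0,0],[0,0,0,0,0,0],[0,0,0,0,0,0],[0,0,0,0,0,0],[0,0,0,0,0,0]], force=5)

```text
t: 6.7
tool_pos: [0.5295, -0.1002, 0.2431]
orientation: [-3.138, -0.154, -0.0]
force: [1.0, 5.1, -1.4]
opening: 0.0398
gripper_force: 5.0
```

```bash
python3 st.py
```

```text
6.7 [ 0.5295 -0.1002  0.2431] F [ 1.05  5.09 -1.39] T [ 0.656 -0.069 -0.084] op 0.0398 g 5.0 yaw 5.61
```

Request:
arm_command(increments=[[0,-0.001,0,0,0,0],[0,-0.002,0,0,0,0],[0,-0.002,0,0,0,0],[0,-0.002,0,0,0,0],[0,-0.002,0,0,0,0]])

```text
t: 7.32
tool_pos: [0.5294, -0.1001, 0.2431]
orientation: [3.138, 0.154, 0.0]
force: [1.6, -0.1, -3.3]
opening: 0.0399
gripper_force: 5.0
```

```bash
python3 st.py
```

```text
7.33 [ 0.5294 -0.1001  0.2431] F [ 1.63 -0.06 -3.27] T [ 0.059 -0.11  -0.098] op 0.0399 g 5.0 yaw 5.61
```

Request:
arm_command(increments=[[0,0,0,0,0,-0.01],[0,0,0,0,0,-0.02],[0,0,0,0,0,-0.03],[0,0,0,0,0,-0.04],[0,0,0,0,0,-0.045]])

```text
t: 7.95
tool_pos: [0.5294, -0.1, 0.2432]
orientation: [3.119, 0.377, -0.0]
force: [0.1, -1.1, -1.1]
opening: 0.0396
gripper_force: 5.0
```

```bash
python3 st.py
```

```text
7.95 [ 0.5294 -0.1     0.2432] F [ 0.07 -1.11 -1.15] T [-0.278  0.347 -0.097] op 0.0396 g 5.0 yaw 13.79
```

Request:
arm_command(increments=[[0,0,0,0,0,-0.006],[0,0,0,0,0,-0.012],[0,0,0,0,0,-0.018],[0,0,0,0,0,-0.024],[0,0,0,0,0,-0.03]])

```text
t: 8.57
tool_pos: [0.5294, -0.1, 0.2432]
orientation: [3.098, 0.523, 0.0]
force: [-1.6, -3.0, -0.0]
opening: 0.0399
gripper_force: 5.0
```

```bash
python3 st.py
```

```text
8.57 [ 0.5294 -0.1     0.2432] F [-1.64 -3.01 -0.03] T [-0.511  0.361 -0.1  ] op 0.0399 g 5.0 yaw 19.18
```

Request:
arm_command(increments=[[0,0.002,0,0,0,0],[0,0.002,0,0,0,-0.005],[0,0.002,0,0,0,-0.01],[0,0.002,0,0,0,-0.015],[0,0.002,0,0,0,-0.02]], force=8)

```text
t: 9.2
tool_pos: [0.5296, -0.1, 0.2431]
orientation: [-3.079, -0.62, -0.0]
force: [1.1, 2.7, -0.6]
opening: 0.0397
gripper_force: 8.0
```

```bash
python3 st.py
```

```text
9.2 [ 0.5296 -0.1     0.2431] F [ 1.08  2.7  -0.61] T [ 0.346  0.131 -0.232] op 0.0397 g 8.0 yaw 22.78
```

Request:
arm_command(increments=[[0,0,0,0,0,0],[0,-0.001,0,0,0,0],[0,-0.001,0,0,0,0],[0,-0.001,0,0,0,0],[0,-0.001,0,0,0,0]])

```text
t: 9.82
tool_pos: [0.5295, -0.1, 0.2432]
orientation: [-3.08, -0.619, -0.0]
force: [1.5, 2.4, -1.2]
opening: 0.04
gripper_force: 8.0
```

```bash
python3 st.py; python3 - <<'E'
from h import *
c=read_camera("wrist");cv2.imwrite("pics/w3.png",c["image"][:,:,::-1]);np.save("w3T.npy",c["T"])
c=read_camera("top")
roi=np.zeros((480,640),bool);roi[225:285,335:435]=1
red,blue,dark=masks(c);pts=np.argwhere(blue&roi)[:,::-1].astype(np.float32);print(cv2.minAreaRect(pts))
E
```

```text
9.82 [ 0.5295 -0.1     0.2432] F [ 1.54  2.36 -1.25] T [ 0.411 -0.018 -0.19 ] op 0.04 g 8.0 yaw 22.71
((374.632568359375, 274.20086669921875), (63.86146926879883, 15.839034080505371), 15.572542190551758)
```

View pics/w3.png

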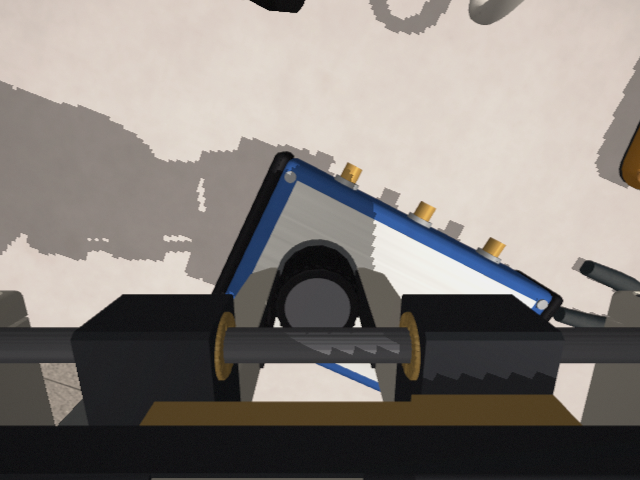

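The two back lid screws are now at (290,177) and (543,305). I'll compare the box's heading with the first look.

```bash
python3 - <<'E'
from h import *
c=read_camera("wrist");
a=px2w(c,290,177,.048);b=px2w(c,543,305,.048);d=a-b;print(a,b,np.linalg.norm(d),np.degrees(np.arctan2(-d[0],d[1])))
T0=np.array([[0.577,-0.066],[0.565,-0.226]]);d=T0[0]-T0[1];print(np.degrees(np.arctan2(-d[0],d[1])))
E
```

```text
[ 0.57716432 -0.06714346  0.048     ] [ 0.56561339 -0.22890696  0.048     ] 0.16217537699987863 -4.084345323072981
-4.2891533288190224
```

Request:
arm_command(increments=[[0,0,0,0,0,-0.006],[0,0,0,0,0,-0.012],[0,0,0,0,0,-0.018],[0,0,0,0,0,-0.024],[0,0,0,0,0,-0.028]])

```text
t: 10.6
tool_pos: [0.5295, -0.1, 0.2431]
orientation: [-3.05, -0.755, -0.0]
force: [-1.2, 2.2, -0.8]
opening: 0.04
gripper_force: 8.0
```

```bash
python3 st.py
```

```text
10.6 [ 0.5295 -0.1     0.2431] F [-1.24  2.21 -0.8 ] T [ 0.358  0.181 -0.197] op 0.04 g 8.0 yaw 27.81
```

Request:
arm_command(increments=[[0,0,0,0,0,-0.006],[0,0,0,0,0,-0.012],[0,0,0,0,0,-0.018],[0,0,0,0,0,-0.024],[0,0,0,0,0,-0.028]])

```text
t: 11.22
tool_pos: [0.5295, -0.1, 0.2431]
orientation: [-3.013, -0.888, -0.0]
force: [-0.4, 3.0, -0.3]
opening: 0.0397
gripper_force: 8.0
```

```bash
python3 st.py
```

```text
11.22 [ 0.5295 -0.1     0.2431] F [-0.39  2.98 -0.33] T [ 0.435  0.287 -0.248] op 0.0397 g 8.0 yaw 32.85
```

```bash
python3 - <<'E'
from h import *
cv2.imwrite("pics/k0.png",read_camera("wrist")["image"][230:345,255:385,::-1])
E
```

Request:
arm_command(increments=[[0,0.001,0,0,0,-0.006],[0,0.001,0,0,0,-0.012],[0,0.001,0,0,0,-0.016],[0,0.001,0,0,0,-0.02],[0,0.001,0,0,0,-0.022]])

```text
t: 11.9
tool_pos: [0.5296, -0.1003, 0.2431]
orientation: [2.981, 0.991, -0.0]
force: [-1.3, 4.1, 0.9]
opening: 0.0394
gripper_force: 8.0
```

```bash
python3 st.py; python3 - <<'E'
from h import *
cv2.imwrite("pics/k1.png",read_camera("wrist")["image"][230:345,255:385,::-1])
a,b=cv2.imread("pics/k0.png"),cv2.imread("pics/k1.png")
f=lambda i:cv2.resize(cv2.convertScaleAbs(i,alpha=3),None,fx=3,fy=3,interpolation=cv2.INTER_CUBIC)
cv2.imwrite("pics/k01.png",np.hstack([f(a),f(b)]))
E
```

```text
11.9 [ 0.5296 -0.1003  0.2431] F [-1.29  4.12  0.88] T [ 0.465  0.359 -0.216] op 0.0394 g 8.0 yaw 36.78
```

View pics/k01.png

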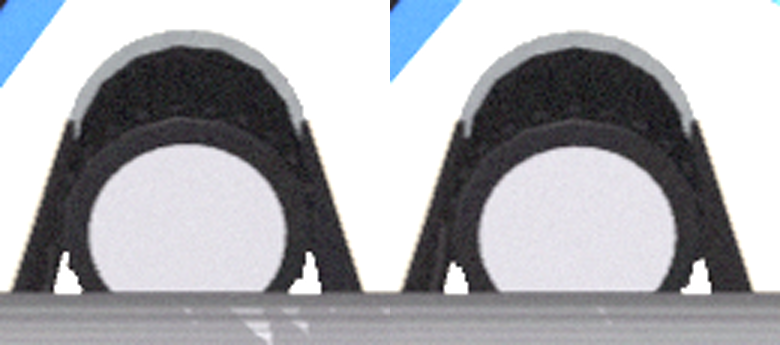

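Request:
arm_command(increments=[[0,0,0,0,0,0],[0,-0.002,0,0,0,0],[0,-0.003,0,0,0,0],[0,-0.003,0,0,0,0],[0,-0.003,0,0,0,0]], fingers=-0.05)

```text
t: 12.58
tool_pos: [0.5292, -0.0998, 0.2432]
orientation: [2.981, 0.99, -0.0]
force: [0.0, -0.1, -0.2]
opening: 0.0488
gripper_force: 0.0
```

```bash
python3 st.py
```

```text
12.57 [ 0.5292 -0.0998  0.2432] F [ 0.01 -0.11 -0.17] T [-0.013  0.107  0.002] op 0.0488 g 0.0 yaw 36.75
```

Request:
arm_command(increments=[[0,0,0,0,0,0],[0,0,0,0,0,0],[0,0,0,0,0,0],[0,0,0,0,0,0],[0,0,0,0,0,0]], fingers=0.5, force=4)

```text
t: 13.2
tool_pos: [0.5293, -0.0999, 0.2432]
orientation: [2.981, 0.99, 0.0]
force: [0.0, -1.0, -0.4]
opening: 0.0399
gripper_force: 4.0
```

```bash
python3 st.py
```

```text
13.2 [ 0.5293 -0.0999  0.2432] F [ 0.   -1.04 -0.4 ] T [-0.286  0.038 -0.024] op 0.0399 g 4.0 yaw 36.75
```

Request:
arm_command(increments=[[0,0,0,0,0,0],[0,0,0,0,0,0],[0,0,0,0,0,-0.005],[0,0,0,0,0,-0.01],[0,0,0,0,0,-0.01]], force=8)

```text
t: 13.82
tool_pos: [0.5293, -0.0998, 0.2432]
orientation: [2.965, 1.037, 0.0]
force: [0.5, -2.9, 1.7]
opening: 0.04
gripper_force: 8.0
```

```bash
python3 st.py
```

```text
13.82 [ 0.5293 -0.0998  0.2432] F [ 0.5 -2.9  1.7] T [-0.487  0.045 -0.194] op 0.04 g 8.0 yaw 38.57
```

Request:
arm_command(increments=[[0,0,0,0,0,-0.004],[0,0,0,0,0,-0.008],[0,0,0,0,0,-0.012],[0,0,0,0,0,-0.016],[0,0,0,0,0,-0.016]])

```text
t: 14.45
tool_pos: [0.5292, -0.0998, 0.2431]
orientation: [2.938, 1.112, -0.0]
force: [-0.5, -3.2, 2.5]
opening: 0.0401
gripper_force: 8.0
```

```bash
python3 st.py
```

```text
14.45 [ 0.5292 -0.0998  0.2431] F [-0.47 -3.15  2.52] T [-0.576  0.154 -0.169] op 0.0401 g 8.0 yaw 41.44
```

Request:
arm_command(increments=[[0,0,0,0,0,-0.004],[0,0,0,0,0,-0.008],[0,0,0,0,0,-0.012],[0,0,0,0,0,-0.016],[0,0,0,0,0,-0.016]])

```text
t: 15.08
tool_pos: [0.5292, -0.0998, 0.243]
orientation: [-2.909, -1.185, 0.0]
force: [-0.4, -3.2, 0.0]
opening: 0.04
gripper_force: 8.0
```

```bash
python3 st.py
```

```text
15.07 [ 0.5292 -0.0998  0.243 ] F [-0.39 -3.18  0.01] T [-0.655  0.145 -0.214] op 0.04 g 8.0 yaw 44.33
```

```bash
cat > av.py <<'E'
from h import *
import sys
a=np.mean([read_camera("wrist")["image"][230:345,255:385].astype(float) for _ in range(8)],0);np.save(sys.argv[1],a)
E
python3 av.py A.npy
```

Request:
arm_command(increments=[[0,-0.001,0,0,0,-0.006],[0,-0.001,0,0,0,-0.012],[0,-0.001,0,0,0,-0.018],[0,-0.001,0,0,0,-0.024],[0,-0.001,0,0,0,-0.024]])

```text
t: 16.1
tool_pos: [0.5291, -0.0996, 0.2431]
orientation: [-2.863, -1.294, 0.0]
force: [0.1, -4.1, -1.6]
opening: 0.0397
gripper_force: 8.0
```

```bash
python3 av.py B.npy; python3 st.py; python3 - <<'E'
from h import *
A,B=np.load("A.npy").mean(2),np.load("B.npy").mean(2)
f=lambda i:cv2.resize(np.clip(i*1.0,0,255).astype(np.uint8),None,fx=3,fy=3,interpolation=cv2.INTER_CUBIC)
g=lambda i:np.clip((i-5)*7,0,255)
cv2.imwrite("pics/ab.png",np.hstack([f(g(A)),f(g(B))]))
E
```

```text
16.5 [ 0.5291 -0.0996  0.2431] F [-0.48 -1.98 -1.83] T [-0.616  0.098 -0.224] op 0.0396 g 8.0 yaw 48.63
```

View pics/ab.png

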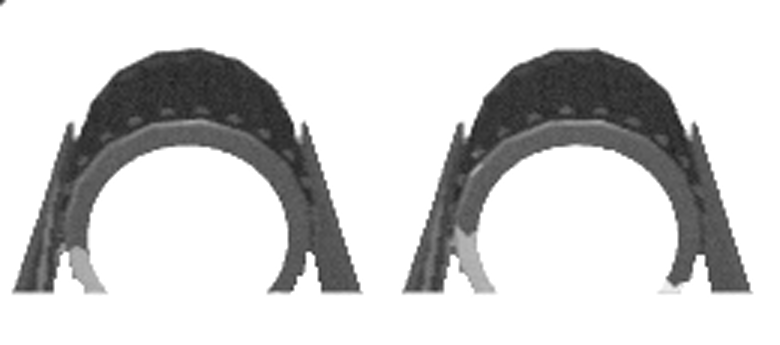

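The bright rim studs at z≈0.08 are spaced about 15° apart and make usable marks. Between A and B they shifted about 4.3° in the tool frame, so the pads slip. I'll track the stud phase in the world frame over all saved frames.

```bash
cat > ph.py <<'E'
from h import *
C=read_camera("wrist");s,r=pose();G=np.eye(4);G[:3,:3]=r.as_matrix();G[:3,3]=s["tool_pos"]
TC=np.linalg.inv(G)@C["T"]          # tool -> camera
def prof(img,yaw,pos,off=(0,0),cen=None,rad=.0208,z=.081):
    y=np.radians(yaw);G=np.eye(4);G[:3,:3]=[[np.cos(y),np.sin(y),0],[np.sin(y),-np.cos(y),0],[0,0,-1]];G[:3,3]=pos
    W=np.linalg.inv(G@TC);a=np.radians(np.arange(yaw-38,yaw+38,.5))
    k=np.array(pos[:2]) if cen is None else cen
    P=np.c_[k[0]+rad*np.cos(a),k[1]+rad*np.sin(a),np.full(a.size,z),np.ones(a.size)]@W.T
    u=C["fx"]*P[:,0]/P[:,2]+C["cx"]-off[0];v=C["fy"]*P[:,1]/P[:,2]+C["cy"]-off[1]
    p=cv2.remap(img.astype(np.float32),u.astype(np.float32)[None],v.astype(np.float32)[None],cv2.INTER_LINEAR)[0]
    return a,p
def phase(a,p):
    p=p-np.polyval(np.polyfit(a,p,3),a);c=np.sum(p*np.exp(-24j*a)*np.hanning(a.size));return (-np.degrees(np.angle(c))/24)%15,abs(c)/a.size
E
python3 - <<'E'
from ph import *
g=lambda f:cv2.imread(f).astype(float).mean(2)
o=(255,230)
F=[("w2",g("pics/w2.png"),-2.49,(.5295,-.0998,.2432),(0,0)),("w3",g("pics/w3.png"),22.71,(.5295,-.1,.2432),(0,0)),("k0",g("pics/k0.png"),32.85,(.5295,-.1,.2431),o),("k1",g("pics/k1.png"),36.78,(.5296,-.1003,.2431),o),("A",np.load("A.npy").mean(2),44.33,(.5292,-.0998,.243),o),("B",np.load("B.npy").mean(2),48.63,(.5291,-.0996,.2431),o)]
for z,rad in((.079,.0205),(.08,.0205),(.081,.0205),(.082,.0205),(.083,.0205),(.08,.0215),(.082,.0215)):
    print(z,rad,[(n,*np.round(phase(*prof(i,y,p,of,None,rad,z)),2)) for n,i,y,p,of in F])
E
```

```text
0.079 0.0205 [('w2', np.float64(2.75), np.float64(0.08)), ('w3', np.float64(2.82), np.float64(0.09)), ('k0', np.float64(0.41), np.float64(0.04)), ('k1', np.float64(6.62), np.float64(0.12)), ('A', np.float64(7.67), np.float64(0.02)), ('B', np.float64(5.4), np.float64(0.03))]
0.08 0.0205 [('w2', np.float64(6.09), np.float64(0.08)), ('w3', np.float64(3.73), np.float64(0.1)), ('k0', np.float64(13.1), np.float64(0.09)), ('k1', np.float64(3.88), np.float64(0.19)), ('A', np.float64(4.3), np.float64(0.04)), ('B', np.float64(4.0), np.float64(0.01))]
0.081 0.0205 [('w2', np.float64(12.67), np.float64(0.03)), ('w3', np.float64(2.86), np.float64(0.09)), ('k0', np.float64(13.77), np.float64(0.24)), ('k1', np.float64(3.65), np.float64(0.25)), ('A', np.float64(5.07), np.float64(0.04)), ('B', np.float64(2.97), np.float64(0.11))]
0.082 0.0205 [('w2', np.float64(12.71), np.float64(0.19)), ('w3', np.float64(1.47), np.float64(0.07)), ('k0', np.float64(13.81), np.float64(0.12)), ('k1', np.float64(1.85), np.float64(0.18)), ('A', np.float64(3.0), np.float64(0.09)), ('B', np.float64(0.94), np.float64(0.12))]
0.083 0.0205 [('w2', np.float64(12.62), np.float64(0.29)), ('w3', np.float64(4.61), np.float64(0.19)), ('k0', np.float64(6.02), np.float64(0.06)), ('k1', np.float64(3.98), np.float64(0.08)), ('A', np.float64(1.93), np.float64(0.19)), ('B', np.float64(0.62), np.float64(0.08))]
0.08 0.0215 [('w2', np.float64(1.42), np.float64(0.1)), ('w3', np.float64(7.26), np.float64(0.14)), ('k0', np.float64(14.02), np.float64(0.05)), ('k1', np.float64(3.88), np.float64(0.2)), ('A', np.float64(12.71), np.float64(0.02)), ('B', np.float64(5.68), np.float64(0.05))]
0.082 0.0215 [('w2', np.float64(2.48), np.float64(0.1)), ('w3', np.float64(1.96), np.float64(0.1)), ('k0', np.float64(14.51), np.float64(0.03)), ('k1', np.float64(7.02), np.float64(0.09)), ('A', np.float64(8.16), np.float64(0.02)), ('B', np.float64(9.85), np.float64(0.01))]
```

```bash
python3 - <<'E'
from ph import *
g=lambda f:cv2.imread(f).astype(float).mean(2)
o=(255,230)
F=[("w2",g("pics/w2.png"),-2.49,(.5295,-.0998,.2432),(0,0)),("w3",g("pics/w3.png"),22.71,(.5295,-.1,.2432),(0,0)),("k0",g("pics/k0.png"),32.85,(.5295,-.1,.2431),o),("k1",g("pics/k1.png"),36.78,(.5296,-.1003,.2431),o),("A",np.load("A.npy").mean(2),44.33,(.5292,-.0998,.243),o),("B",np.load("B.npy").mean(2),48.63,(.5291,-.0996,.2431),o)]
G=np.eye(4);y=np.radians(44.33);G[:3,:3]=[[np.cos(y),np.sin(y),0],[np.sin(y),-np.cos(y),0],[0,0,-1]];G[:3,3]=F[4][3]
cc=dict(C);cc["T"]=G@TC
for z in(.08,.084):
  for d in((134,120),(167,113),(201,111),(233,119),(264,133)):
    w=px2w(cc,255+d[0]/3,230+d[1]/3,z)-G[:3,3];print(z,np.hypot(w[0],w[1]).round(4),np.degrees(np.arctan2(w[1],w[0])).round(1),end=' | ')
  print()
for n,i,yw,p,of in F:
    best=sorted(((lambda q:(q[1],q[0],rad,dx))(phase(*prof(i,yw,p,of,np.array(p[:2])+dx*np.array([np.cos(np.radians(yw)),np.sin(np.radians(yw))]),rad,.082)) for rad in np.arange(.018,.0235,.0005) for dx in np.arange(-.003,.0035,.0005)),reverse=True)[:5]
    print(n,np.round(best,4).tolist())
E
```

```text
File "<stdin>", line 12
    best=sorted(((lambda q:(q[1],q[0],rad,dx))(phase(*prof(i,yw,p,of,np.array(p[:2])+dx*np.array([np.cos(np.radians(yw)),np.sin(np.radians(yw))]),rad,.082)) for rad in np.arange(.018,.0235,.0005) for dx in np.arange(-.003,.0035,.0005)),reverse=True)[:5]
                                                                                                                                                                                                                                            ^^^^^^^^^^^^
SyntaxError: invalid syntax. Maybe you meant '==' or ':=' instead of '='?
```

```bash
cat > fr.py <<'E'
from ph import *
g=lambda f:cv2.imread(f).astype(float).mean(2)
o=(255,230)
F=[("w2",g("pics/w2.png"),-2.49,(.5295,-.0998,.2432),(0,0)),("w3",g("pics/w3.png"),22.71,(.5295,-.1,.2432),(0,0)),("k0",g("pics/k0.png"),32.85,(.5295,-.1,.2431),o),("k1",g("pics/k1.png"),36.78,(.5296,-.1003,.2431),o),("A",np.load("A.npy").mean(2),44.33,(.5292,-.0998,.243),o),("B",np.load("B.npy").mean(2),48.63,(.5291,-.0996,.2431),o)]
E
python3 - <<'E'
from fr import *
G=np.eye(4);y=np.radians(44.33);G[:3,:3]=[[np.cos(y),np.sin(y),0],[np.sin(y),-np.cos(y),0],[0,0,-1]];G[:3,3]=F[4][3]
cc=dict(C);cc["T"]=G@TC
for z in(.08,.084):
  for d in((134,120),(167,113),(201,111),(233,119),(264,133)):
    w=px2w(cc,255+d[0]/3,230+d[1]/3,z)-G[:3,3];print(z,np.hypot(w[0],w[1]).round(4),np.degrees(np.arctan2(w[1],w[0])).round(1),end=' | ')
  print()
for n,i,yw,p,of in F:
    e=np.array([np.cos(np.radians(yw)),np.sin(np.radians(yw))]);best=[]
    for rad in np.arange(.018,.0235,.0005):
        for dx in np.arange(-.003,.0035,.0005):
            q=phase(*prof(i,yw,p,of,np.array(p[:2])+dx*e,rad,.082));best.append((q[1],q[0],rad,dx))
    print(n,np.round(sorted(best)[-4:],4).tolist())
E
```

```text
0.08 0.0173 63.1 | 0.08 0.0175 46.0 | 0.08 0.0184 29.7 | 0.08 0.0191 14.3 | 0.08 0.0202 -0.8 | 
0.084 0.0187 60.9 | 0.084 0.019 45.6 | 0.084 0.0199 30.9 | 0.084 0.0204 17.0 | 0.084 0.0212 2.9 | 
w2 [[0.5897, 11.2218, 0.021, -0.002], [0.5906, 11.4181, 0.0195, -0.0005], [0.596, 11.2655, 0.0205, -0.0015], [0.5996, 11.3298, 0.02, -0.001]]
w3 [[0.7034, 14.9667, 0.022, -0.003], [0.7104, 0.0416, 0.0205, -0.0015], [0.7151, 14.9832, 0.0215, -0.0025], [0.7182, 0.014, 0.021, -0.002]]
k0 [[0.4814, 2.4632, 0.018, 0.001], [0.4886, 1.613, 0.0215, -0.002], [0.4894, 1.4056, 0.0205, -0.001], [0.4901, 1.5044, 0.021, -0.0015]]
k1 [[0.5463, 0.6027, 0.0195, -0.0015], [0.5558, 0.5219, 0.0205, -0.0025], [0.564, 0.583, 0.02, -0.002], [0.6096, 13.1459, 0.0235, 0.003]]
A [[0.4751, 0.2422, 0.021, -0.003], [0.4752, 0.324, 0.02, -0.002], [0.4756, 1.0064, 0.0195, -0.001], [0.479, 0.2928, 0.0205, -0.0025]]
B [[0.5596, 1.2955, 0.02, -0.0015], [0.5625, 1.4918, 0.0185, 0.0], [0.5662, 1.3667, 0.0195, -0.001], [0.5701, 1.4266, 0.019, -0.0005]]
```

Request:
arm_command(increments=[[0,0,0,0,0,0],[0,0,0,0,0,0],[0,0,0,0,0,0],[0,0,0,0,0,0],[0,0,0,0,0,0]], fingers=-0.05)

```text
t: 17.23
tool_pos: [0.5291, -0.0996, 0.2431]
orientation: [-2.863, -1.294, 0.0]
force: [-0.6, -1.3, 0.4]
opening: 0.0491
gripper_force: 0.0
```

```bash
python3 st.py; cat > now.py <<'E'
from ph import *
import sys
i=np.mean([read_camera("wrist")["image"].mean(2) for _ in range(4)],0);np.save(sys.argv[1],i)
m=r.as_matrix();yw=np.degrees(np.arctan2(m[1,0],m[0,0]));p=s["tool_pos"];best=[]
e=np.array([np.cos(np.radians(yw)),np.sin(np.radians(yw))])
for rad in np.arange(.019,.0215,.0005):
    for dx in np.arange(-.003,.001,.0005):
        q=phase(*prof(i,yw,p,(0,0),p[:2]+dx*e,rad,.082));best.append((q[1],q[0],rad,dx))
print(yw.round(2),np.round(sorted(best)[-4:],4).tolist())
E
python3 now.py C.npy
```

```text
17.23 [ 0.5291 -0.0996  0.2431] F [-0.57 -1.34  0.41] T [-0.056  0.139  0.019] op 0.0491 g 0.0 yaw 48.63
48.63 [[0.5086, 13.9331, 0.02, -0.0015], [0.5092, 13.9319, 0.019, -0.0005], [0.5138, 14.8882, 0.0195, -0.0015], [0.5139, 13.9367, 0.0195, -0.001]]
```

Request:
arm_command(increments=[[0,0.002,0,0,0,0],[0,0.002,0,0,0,0],[0,0.002,0,0,0,0],[0,0.002,0,0,0,0],[0,0.002,0,0,0,0]], fingers=0.5, force=4)

```text
t: 18.1
tool_pos: [0.5293, -0.0998, 0.2431]
orientation: [-2.863, -1.294, 0.0]
force: [-2.1, 0.6, 0.8]
opening: 0.0398
gripper_force: 4.0
```

```bash
python3 st.py
```

```text
18.1 [ 0.5293 -0.0998  0.2431] F [-2.07  0.62  0.8 ] T [ 0.142  0.334 -0.086] op 0.0398 g 4.0 yaw 48.63
```

Request:
arm_command(increments=[[0,0,0,0,0,0],[0,0,0,0,0,-0.01],[0,0,0,0,0,-0.02],[0,0,0,0,0,-0.03],[0,0,0,0,0,-0.04]], force=11)

```text
t: 18.73
tool_pos: [0.5293, -0.0997, 0.2431]
orientation: [-2.774, -1.474, 0.0]
force: [-1.3, 3.0, 2.2]
opening: 0.0399
gripper_force: 11.0
```

```bash
python3 st.py; python3 now.py D.npy
```

```text
18.73 [ 0.5293 -0.0997  0.2431] F [-1.3   2.95  2.16] T [ 0.492  0.445 -0.063] op 0.0399 g 11.0 yaw 55.96
56.05 [[0.4786, 5.4426, 0.0205, -0.0025], [0.4827, 5.6387, 0.019, -0.001], [0.4886, 5.5531, 0.0195, -0.0015], [0.4895, 5.4748, 0.02, -0.002]]
```

Request:
arm_command(increments=[[0,-0.001,0,0,0,-0.01],[0,-0.001,0,0,0,-0.02],[0,-0.001,0,0,0,-0.03],[0,-0.001,0,0,0,-0.04],[0,-0.001,0,0,0,-0.05]])

```text
t: 19.6
tool_pos: [0.5292, -0.0997, 0.2431]
orientation: [-2.65, -1.687, 0.0]
force: [-1.9, 5.6, 2.9]
opening: 0.0401
gripper_force: 11.0
```

```bash
python3 st.py; python3 now.py E.npy
```

```text
19.6 [ 0.5292 -0.0997  0.2431] F [-1.92  5.61  2.94] T [ 0.879  0.505 -0.004] op 0.0401 g 11.0 yaw 64.95
65.04 [[0.8289, 14.8181, 0.0205, -0.0025], [0.8372, 0.0573, 0.019, -0.001], [0.8414, 14.8995, 0.02, -0.002], [0.8506, 14.971, 0.0195, -0.0015]]
```

Request:
arm_command(increments=[[0,0,0,0,0,-0.01],[0,0,0,0,0,-0.02],[0,0,0,0,0,-0.03],[0,0,0,0,0,-0.04],[0,0,0,0,0,-0.05]])

```text
t: 20.48
tool_pos: [0.5291, -0.0999, 0.2431]
orientation: [-2.51, -1.889, 0.0]
force: [-2.3, 4.5, 0.6]
opening: 0.0397
gripper_force: 11.0
```

```bash
python3 st.py; python3 now.py E.npy
```

```text
20.48 [ 0.5291 -0.0999  0.2431] F [-2.27  4.5   0.57] T [ 0.614  0.506 -0.3  ] op 0.0397 g 11.0 yaw 73.94
74.02 [[0.429, 8.4778, 0.02, -0.002], [0.4349, 8.4683, 0.02, -0.0025], [0.4475, 8.4787, 0.0195, -0.002], [0.4481, 8.4721, 0.019, -0.0015]]
```

Request:
arm_command(increments=[[0.002,-0.001,0,0,0,-0.005],[0.003,-0.002,0,0,0,-0.01],[0.003,-0.002,0,0,0,-0.015],[0.003,-0.002,0,0,0,-0.02],[0.003,-0.002,0,0,0,-0.025]])

```text
t: 21.35
tool_pos: [0.529, -0.0993, 0.2431]
orientation: [2.434, 1.985, -0.0]
force: [0.3, -0.4, -3.1]
opening: 0.0398
gripper_force: 11.0
```

```bash
python3 st.py; python3 now.py E.npy
```

```text
21.35 [ 0.529  -0.0993  0.2431] F [ 0.31 -0.38 -3.14] T [-0.136  0.201 -0.155] op 0.0398 g 11.0 yaw 78.39
78.44 [[0.4716, 10.7043, 0.0195, -0.003], [0.4785, 11.0997, 0.02, -0.003], [0.4792, 11.0844, 0.019, -0.002], [0.4829, 11.0878, 0.0195, -0.0025]]
```

Request:
arm_command(increments=[[0,0,0,0,0,-0.01],[0,0,0,0,0,-0.02],[0,0,0,0,0,-0.03],[0,0,0,0,0,-0.04],[0,0,0,0,0,-0.05]])

```text
t: 22.22
tool_pos: [0.5289, -0.0992, 0.2431]
orientation: [-2.27, -2.172, 0.0]
force: [-1.3, -3.6, -3.0]
opening: 0.0395
gripper_force: 11.0
```

```bash
python3 st.py; python3 now.py E.npy; python3 - <<'E'
from h import *
c=read_camera("top");hsv=cv2.cvtColor(c["image"],cv2.COLOR_RGB2HSV);m=((hsv[...,0]<10)|(hsv[...,0]>170))&(hsv[...,1]>120)&(hsv[...,2]>60);m[:230]=0;m[290:]=0;m[:,:380]=0;m[:,440:]=0
print(blob(m))
E
```

```text
22.23 [ 0.5289 -0.0992  0.2431] F [-1.27 -3.58 -3.03] T [-0.557  0.258 -0.06 ] op 0.0395 g 11.0 yaw 87.46
87.54 [[0.4361, 6.1935, 0.0195, -0.0025], [0.4403, 6.2794, 0.02, -0.003], [0.4705, 5.8176, 0.019, -0.0025], [0.4777, 5.7512, 0.0195, -0.003]]
[]
```

Request:
arm_command(increments=[[-0.001,0,0,0,0,-0.01],[-0.002,0,0,0,0,-0.02],[-0.002,0,0,0,0,-0.03],[-0.002,0,0,0,0,-0.04],[-0.002,0,0,0,0,-0.05]])

```text
t: 23.15
tool_pos: [0.5289, -0.0992, 0.2431]
orientation: [-2.092, -2.342, -0.0]
force: [-4.4, 2.8, 0.4]
opening: 0.0398
gripper_force: 11.0
```

```bash
python3 st.py; python3 now.py E.npy
```

```text
23.15 [ 0.5289 -0.0992  0.2431] F [-4.39  2.81  0.45] T [ 0.476  0.804 -0.242] op 0.0398 g 11.0 yaw 96.45
96.53 [[0.3858, 14.9173, 0.0195, -0.0025], [0.389, 14.8553, 0.019, -0.002], [0.4795, 14.567, 0.019, -0.0025], [0.4859, 14.5021, 0.0195, -0.003]]
```

Request:
arm_command(increments=[[0,0,0,0,0,-0.01],[0,0,0,0,0,-0.02],[0,0,0,0,0,-0.03],[0,0,0,0,0,-0.04],[0,0,0,0,0,-0.05]])

```text
t: 24.02
tool_pos: [0.5289, -0.0994, 0.243]
orientation: [-1.903, -2.5, 0.0]
force: [-3.1, 3.0, 0.9]
opening: 0.0397
gripper_force: 11.0
```

```bash
python3 st.py; python3 now.py E.npy
```

```text
24.02 [ 0.5289 -0.0994  0.243 ] F [-3.1   2.97  0.95] T [ 0.498  0.755 -0.023] op 0.0397 g 11.0 yaw 105.45
105.53 [[0.2316, 5.063, 0.019, -0.002], [0.4624, 5.3792, 0.019, -0.003], [0.5718, 5.3544, 0.0195, -0.003], [0.578, 5.3407, 0.019, -0.0025]]
```

Request:
arm_command(increments=[[0.001,-0.002,0,0,0,-0.01],[0.001,-0.002,0,0,0,-0.02],[0.001,-0.002,0,0,0,-0.03],[0.001,-0.002,0,0,0,-0.04],[0.001,-0.002,0,0,0,-0.045]])

```text
t: 24.9
tool_pos: [0.5286, -0.0995, 0.2431]
orientation: [1.722, 2.627, -0.0]
force: [-0.1, 0.7, -5.4]
opening: 0.0398
gripper_force: 11.0
```

```bash
python3 st.py; python3 now.py E.npy
```

```text
24.9 [ 0.5286 -0.0995  0.2431] F [-0.1   0.71 -5.43] T [0.169 0.046 0.042] op 0.0398 g 11.0 yaw 113.51
113.53 [[0.2059, 14.1345, 0.02, -0.003], [0.5299, 14.4864, 0.019, -0.0025], [0.5373, 14.5731, 0.0195, -0.003], [0.5855, 14.5547, 0.019, -0.003]]
```

Request:
arm_command(increments=[[0,0,0,0,0,-0.01],[0,0,0,0,0,-0.02],[0,0,0,0,0,-0.03],[0,0,0,0,0,-0.04],[0,0,0,0,0,-0.045]])

```text
t: 25.78
tool_pos: [0.5284, -0.0994, 0.2432]
orientation: [-1.533, -2.742, 0.0]
force: [-1.5, -0.8, -3.3]
opening: 0.0397
gripper_force: 11.0
```

```bash
python3 st.py; python3 now.py E.npy
```

```text
25.77 [ 0.5284 -0.0994  0.2432] F [-1.51 -0.83 -3.31] T [-0.293  0.364 -0.252] op 0.0397 g 11.0 yaw 121.6
121.63 [[0.1557, 5.5243, 0.0205, 0.0005], [0.4029, 7.2757, 0.019, -0.0025], [0.413, 7.3835, 0.0195, -0.003], [0.7352, 7.5961, 0.019, -0.003]]
```

Request:
arm_command(increments=[[0,0,0,0,0,-0.006],[0,0,0,0,0,-0.012],[0,0,0,0,0,-0.018],[0,0,0,0,0,-0.024],[0,0,0,0,0,-0.03]])

```text
t: 26.65
tool_pos: [0.5284, -0.0993, 0.2431]
orientation: [-1.401, -2.811, 0.0]
force: [-5.3, 0.7, -0.3]
opening: 0.0397
gripper_force: 11.0
```

```bash
python3 st.py; python3 now.py E.npy
```

```text
26.65 [ 0.5284 -0.0993  0.2431] F [-5.33  0.71 -0.26] T [ 0.121  1.035 -0.281] op 0.0397 g 11.0 yaw 127.01
127.06 [[0.1052, 7.0341, 0.021, -0.0005], [0.1148, 7.0852, 0.0205, 0.0], [0.1219, 7.201, 0.02, 0.0005], [0.4278, 8.6015, 0.019, -0.003]]
```

Request:
arm_command(increments=[[0,-0.001,0,0,0,-0.006],[0,-0.001,0,0,0,-0.012],[0,-0.001,0,0,0,-0.018],[0,-0.001,0,0,0,-0.024],[0,-0.001,0,0,0,-0.03]])

```text
t: 27.52
tool_pos: [0.5284, -0.0995, 0.2431]
orientation: [-1.268, -2.874, -0.0]
force: [-3.2, 0.4, -0.6]
opening: 0.04
gripper_force: 11.0
```

```bash
python3 st.py; python3 now.py E.npy
```

```text
27.52 [ 0.5284 -0.0995  0.2431] F [-3.24  0.37 -0.59] T [ 0.067  0.779 -0.264] op 0.04 g 11.01 yaw 132.41
132.45 [[0.1383, 5.7946, 0.019, 0.0], [0.1394, 6.0366, 0.02, -0.001], [0.1403, 5.9246, 0.0195, -0.0005], [0.5115, 8.7562, 0.019, -0.003]]
```

Request:
arm_command(increments=[[0,0,0,0,0,0],[0,0,0,0,0,0],[0,0,0,0,0,0],[0,0,0,0,0,0],[0,0,0,0,0,0]], fingers=-0.05)

```text
t: 28.4
tool_pos: [0.5285, -0.0995, 0.2432]
orientation: [1.269, 2.873, 0.0]
force: [0.2, -0.4, -0.4]
opening: 0.0488
gripper_force: 0.0
```

```bash
python3 st.py; cp E.npy E1.npy; python3 now.py E2.npy; python3 - <<'E'
import numpy as np,cv2
f=lambda n:cv2.resize(np.clip((np.load(n)[230:345,255:385]-5)*7,0,255).astype(np.uint8),None,fx=3,fy=3,interpolation=cv2.INTER_CUBIC)
cv2.imwrite("pics/e12.png",np.hstack([f("E1.npy"),f("E2.npy")]))
E
```

```text
28.4 [ 0.5285 -0.0995  0.2432] F [ 0.18 -0.37 -0.43] T [-0.1    0.026 -0.026] op 0.0488 g 0.0 yaw 132.33
132.33 [[0.116, 1.3275, 0.019, 0.0005], [0.1213, 4.9067, 0.0195, -0.0015], [0.1324, 4.8762, 0.019, -0.001], [0.6302, 5.8537, 0.019, -0.003]]
```

View pics/e12.png

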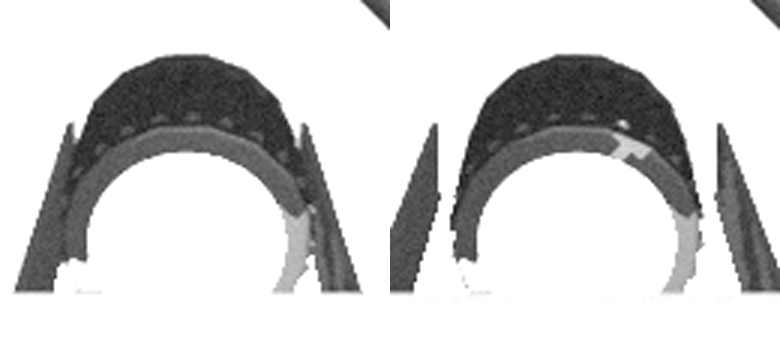

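Left (gripped) and right (released): the studs move about 5 px in the crop, so the knob sprang back about 2.7°. I'll redo the phases with the knob centre measured from the disc in each image.

```bash
cat > p2.py <<'E'
from ph import *
def run(n,i,yw,pos):
    y=np.radians(yw);G=np.eye(4);G[:3,:3]=[[np.cos(y),np.sin(y),0],[np.sin(y),-np.cos(y),0],[0,0,-1]];G[:3,3]=pos
    cc=dict(C);cc["T"]=G@TC
    sub=i[284:322,270:368];m=(sub>55)                       # disc rows
    cs=[]
    for k in range(276,320,2):                              # disc edges per row, walking out from column 318
        row=i[k];
        if row[318]<45: continue
        a=318;b=318
        while row[a]>38 and a>270:a-=1
        while row[b]>38 and b<370:b+=1
        if 30<b-a<80: cs.append((a+b)/2)
    u=np.median(cs);c0=px2w(cc,u,302,.084);e=np.array([np.cos(y),np.sin(y)]);l=np.array([-e[1],e[0]])
    lat=(c0[:2]-np.array(pos[:2]))@l
    best=[]
    for rad in np.arange(.0185,.0215,.0005):
        for dx in np.arange(-.004,.002,.0005):
            q=phase(*prof(i,yw,pos,(0,0),np.array(pos[:2])+lat*l+dx*e,rad,.082));best.append((q[1],q[0],rad,dx))
    print(n,yw,"u",u,"lat",round(lat*1e3,2),np.round(sorted(best)[-3:],3).tolist())
if __name__=="__main__":
    run("w2",cv2.imread("pics/w2.png").astype(float).mean(2),-2.49,(.5295,-.0998,.2432))
    run("C",np.load("C.npy"),48.63,(.5291,-.0996,.2431))
    run("D",np.load("D.npy"),55.96,(.5293,-.0997,.2431))
    run("E1",np.load("E1.npy"),132.41,(.5284,-.0995,.2431))
    run("E2",np.load("E2.npy"),132.33,(.5285,-.0995,.2432))
E
python3 p2.py
```

```text
w2 -2.49 u 318.0 lat -0.82 [[0.831, 4.927, 0.02, -0.003], [0.833, 4.832, 0.02, -0.002], [0.84, 4.903, 0.02, -0.002]]
C 48.63 u 317.0 lat -0.36 [[0.727, 6.64, 0.018, -0.002], [0.735, 6.688, 0.02, -0.003], [0.738, 6.665, 0.019, -0.002]]
D 55.96 u 316.5 lat -0.13 [[0.69, 12.017, 0.019, -0.002], [0.7, 12.025, 0.02, -0.004], [0.704, 12.012, 0.02, -0.003]]
E1 132.41 u 316.75 lat -0.25 [[0.704, 9.555, 0.018, -0.003], [0.738, 9.598, 0.019, -0.004], [0.753, 9.63, 0.02, -0.004]]
E2 132.33 u 317.0 lat -0.36 [[0.813, 7.005, 0.018, -0.003], [0.903, 7.194, 0.019, -0.004], [0.964, 7.359, 0.02, -0.004]]
```

Request:
arm_command(increments=[[0,0,0,0,0,0],[0,0,0,0,0,0],[0,0,0,0,0,0],[0,0,0,0,0,0],[0,0,0,0,0,0]], fingers=0.5, force=4)

```text
t: 29.32
tool_pos: [0.5284, -0.0995, 0.2431]
orientation: [-1.27, -2.874, 0.0]
force: [0.0, -0.4, -0.7]
opening: 0.0403
gripper_force: 4.0
```

```bash
cat > n2.py <<'E'
from p2 import *
i=np.mean([C["image"].mean(2),read_camera("wrist")["image"].mean(2)],0)
m=r.as_matrix();run("now",i,np.degrees(np.arctan2(m[1,0],m[0,0])).round(2),s["tool_pos"])
f=r.inv().apply(s["force"]);print("Ftool",f.round(2),"Tz",s["wrist_torque"][2].round(3),"g",s["gripper_force"],"t",s["t"])
E
python3 n2.py
```

```text
now 132.33 u 317.0 lat -0.35 [[0.775, 7.352, 0.018, -0.003], [0.81, 7.374, 0.019, -0.004], [0.829, 7.391, 0.02, -0.004]]
Ftool [-0.06 -0.26 -0.31] Tz -0.002 g 3.999684825539589 t 29.375
```

Request:
arm_command(increments=[[0,0,0,0,0,0],[0,0,0,0,0,-0.01],[0,0,0,0,0,-0.02],[0,0,0,0,0,-0.03],[0,0,0,0,0,-0.035]], force=13)

```text
t: 30.05
tool_pos: [0.5281, -0.0995, 0.243]
orientation: [-1.107, -2.939, 0.0]
force: [-4.4, -0.3, 3.5]
opening: 0.0394
gripper_force: 13.0
```

```bash
python3 n2.py
```

```text
now 138.73 u 317.0 lat -0.06 [[0.773, 10.414, 0.019, -0.004], [0.785, 10.016, 0.019, -0.004], [0.798, 10.017, 0.02, -0.004]]
Ftool [ 1.85 -3.01 -3.02] Tz -0.279 g 13.006548285484314 t 30.1
```

Request:
arm_command(increments=[[0,-0.001,0,0,0,-0.006],[0,-0.002,0,0,0,-0.012],[0,-0.002,0,0,0,-0.018],[0,-0.002,0,0,0,-0.024],[0,-0.002,0,0,0,-0.028]])

```text
t: 30.78
tool_pos: [0.5281, -0.0997, 0.243]
orientation: [-0.978, -2.985, -0.0]
force: [-3.2, 0.9, 2.0]
opening: 0.0397
gripper_force: 13.0
```

```bash
python3 n2.py;python3 st.py
```

```text
now 143.75 u 316.5 lat 0.34 [[0.699, 14.138, 0.018, -0.003], [0.732, 14.182, 0.019, -0.004], [0.748, 14.211, 0.02, -0.004]]
Ftool [ 3.39 -1.1  -1.04] Tz -0.028 g 12.99325168132782 t 30.825
30.88 [ 0.5281 -0.0997  0.2431] F [-2.89  2.61  0.18] T [ 0.327  0.698 -0.079] op 0.0399 g 12.99 yaw 143.7
```

Request:
arm_command(increments=[[0.001,0,0,0,0,-0.01],[0.002,0,0,0,0,-0.02],[0.003,0,0,0,0,-0.03],[0.003,0,0,0,0,-0.04],[0.003,0,0,0,0,-0.05]])

```text
t: 31.5
tool_pos: [0.5277, -0.0997, 0.2431]
orientation: [0.739, 3.053, -0.001]
force: [0.5, -3.6, -3.4]
opening: 0.0398
gripper_force: 13.0
```

```bash
python3 n2.py
```

```text
now 152.87 u 316.5 lat 0.79 [[0.76, 8.724, 0.018, -0.003], [0.785, 8.756, 0.019, -0.004], [0.79, 8.791, 0.02, -0.004]]
Ftool [-1.92 -1.83  3.03] Tz 0.052 g 12.99040362238884 t 31.55
```

Request:
arm_command(increments=[[0,0,0,0,0,-0.008],[0,0,0,0,0,-0.016],[0,0,0,0,0,-0.024],[0,0,0,0,0,-0.03],[0,0,0,0,0,-0.035]])

```text
t: 32.22
tool_pos: [0.5276, -0.0994, 0.2431]
orientation: [-0.572, -3.089, -0.0]
force: [-0.4, -0.4, -1.2]
opening: 0.04
gripper_force: 13.0
```

```bash
python3 n2.py
```

```text
now 159.06 u 317.0 lat 0.75 [[0.714, 0.073, 0.018, -0.003], [0.756, 0.066, 0.019, -0.004], [0.783, 0.075, 0.02, -0.004]]
Ftool [ 0.68 -0.65  1.91] Tz -0.282 g 13.006875067949295 t 32.275
```

Request:
arm_command(increments=[[0,0,0,0,0,-0.006],[0,0,0,0,0,-0.012],[0,0,0,0,0,-0.018],[0,0,0,0,0,-0.024],[0,0,0,0,0,-0.028]])

```text
t: 32.95
tool_pos: [0.5276, -0.0995, 0.2431]
orientation: [-0.435, -3.111, 0.0]
force: [-2.8, -1.0, -0.2]
opening: 0.0398
gripper_force: 13.0
```

```bash
python3 n2.py
```

```text
now 164.09 u 317.0 lat 0.93 [[0.866, 5.161, 0.018, -0.003], [0.901, 5.203, 0.019, -0.004], [0.915, 5.25, 0.02, -0.004]]
Ftool [ 2.67 -1.5   0.2 ] Tz -0.078 g 12.9974864423275 t 33.0
```

Request:
arm_command(increments=[[0.001,0,0,0,0,-0.015],[0.002,0,0,0,0,-0.03],[0.002,0,0,0,0,-0.045],[0.002,0,0,0,0,-0.06],[0.002,0,0,0,0,-0.07]])

```text
t: 33.67
tool_pos: [0.5274, -0.0996, 0.2431]
orientation: [0.091, 3.14, -0.001]
force: [-0.5, -3.7, -2.9]
opening: 0.0398
gripper_force: 13.0
```

```bash
python3 n2.py
```

```text
now 176.75 u 317.0 lat 1.45 [[1.033, 3.241, 0.019, -0.003], [1.045, 3.267, 0.02, -0.004], [1.051, 3.253, 0.02, -0.004]]
Ftool [ 0.67 -2.66  3.34] Tz -0.022 g 12.994758635759354 t 33.725
```

Request:
arm_command(increments=[[0,0,0,0,0,-0.006],[0,0,0,0,0,-0.012],[0,0,0,0,0,-0.018],[0,0,0,0,0,-0.024],[0,0,0,0,0,-0.024]])

```text
t: 34.4
tool_pos: [0.5272, -0.0992, 0.2431]
orientation: [0.026, -3.141, -0.0]
force: [-1.3, -0.4, -1.8]
opening: 0.0397
gripper_force: 13.0
```

```bash
python3 n2.py
```

```text
now -179.07 u 317.0 lat 1.53 [[0.895, 7.051, 0.019, -0.003], [0.915, 7.083, 0.02, -0.004], [0.918, 7.114, 0.02, -0.004]]
Ftool [0.6  0.14 2.38] Tz -0.118 g 12.996715754270554 t 34.45
```

Request:
arm_command(increments=[[0,0,0,0,0,-0.006],[0,0,0,0,0,-0.012],[0,0,0,0,0,-0.018],[0,0,0,0,0,-0.024],[0,0,0,0,0,-0.028]])

```text
t: 35.12
tool_pos: [0.5272, -0.0994, 0.2431]
orientation: [0.165, -3.137, -0.0]
force: [-1.3, -0.3, -1.9]
opening: 0.0397
gripper_force: 13.0
```

```bash
python3 n2.py
```

```text
now -173.95 u 317.0 lat 1.7 [[1.169, 12.442, 0.019, -0.003], [1.169, 12.414, 0.02, -0.004], [1.185, 12.437, 0.02, -0.004]]
Ftool [ 0.91 -0.29  1.47] Tz -0.032 g 12.995659410953522 t 35.175
```

Request:
arm_command(increments=[[0,0,0,0,0,-0.012],[0,0,0,0,0,-0.024],[0,0,0,0,0,-0.036],[0,0,0,0,0,-0.048],[0,0,0,0,0,-0.058]])

```text
t: 35.85
tool_pos: [0.5273, -0.0996, 0.2431]
orientation: [0.45, -3.109, 0.001]
force: [-1.1, -3.2, -2.6]
opening: 0.0397
gripper_force: 13.0
```

```bash
python3 n2.py
```

```text
now -163.43 u 317.0 lat 1.99 [[1.138, 7.864, 0.02, -0.004], [1.159, 7.854, 0.02, -0.003], [1.162, 7.863, 0.02, -0.004]]
Ftool [ 1.54 -1.04  2.58] Tz 0.073 g 12.995095252990723 t 35.9
```

Request:
arm_command(increments=[[0,0,0,0,0,-0.006],[0,0,0,0,0,-0.012],[0,0,0,0,0,-0.018],[0,0,0,0,0,-0.024],[0,0,0,0,0,-0.024]])

```text
t: 36.58
tool_pos: [0.5272, -0.0992, 0.2431]
orientation: [0.566, -3.09, -0.0]
force: [-2.0, -0.1, -2.4]
opening: 0.0401
gripper_force: 13.0
```

```bash
python3 n2.py
```

```text
now -159.27 u 317.0 lat 2.04 [[1.362, 11.738, 0.019, -0.002], [1.382, 11.781, 0.02, -0.004], [1.388, 11.754, 0.02, -0.003]]
Ftool [1.28 0.78 2.19] Tz -0.267 g 13.000806123018265 t 36.625
```

Request:
arm_command(increments=[[0,0,0,0,0,-0.006],[0,0,0,0,0,-0.012],[0,0,0,0,0,-0.018],[0,0,0,0,0,-0.024],[0,0,0,0,0,-0.028]])

```text
t: 37.3
tool_pos: [0.5273, -0.0993, 0.2431]
orientation: [0.702, -3.062, -0.0]
force: [-0.7, -1.1, -3.6]
opening: 0.0396
gripper_force: 13.0
```

```bash
python3 n2.py
```

```text
now -154.15 u 317.0 lat 2.12 [[1.261, 2.159, 0.02, -0.002], [1.27, 2.128, 0.02, -0.003], [1.272, 2.151, 0.02, -0.004]]
Ftool [1.53 0.97 1.41] Tz -0.01 g 12.99499198794365 t 37.35
```

Request:
arm_command(increments=[[0,0,0,0,0,-0.012],[0,0,0,0,0,-0.024],[0,0,0,0,0,-0.036],[0,0,0,0,0,-0.048],[0,0,0,0,0,-0.058]])

```text
t: 38.02
tool_pos: [0.5274, -0.0995, 0.2432]
orientation: [-0.978, 2.985, -0.001]
force: [-0.5, -1.8, -4.3]
opening: 0.0398
gripper_force: 13.0
```

```bash
python3 n2.py;python3 -c "
from h import *
print(read_state()['q'].round(3))"
```

```text
now -143.63 u 317.0 lat 2.27 [[2.304, 12.63, 0.019, -0.002], [2.318, 12.7, 0.02, -0.003], [2.337, 12.662, 0.02, -0.002]]
Ftool [ 1.24 -2.3   3.32] Tz 0.135 g 12.995454221963882 t 38.075
[-0.282  0.1    1.827 -0.     1.214 -2.485]
```

Request:
arm_command(increments=[[0,0,0,0,0,0],[0,0,0,0,0,0],[0,0,0,0,0,0.02],[0,0,0,0,0,0.06],[0,0,0,0,0,0.1]], fingers=-0.1)

```text
t: 38.75
tool_pos: [0.5275, -0.0993, 0.2435]
orientation: [-0.49, 3.102, -0.0]
force: [-0.5, -0.0, 0.1]
opening: 0.0507
gripper_force: 0.0
```

Request:
arm_command(increments=[[0,0,0,0,0,0.05],[0,0,0,0,0,0.1],[0,0,0,0,0,0.15],[0,0,0,0,0,0.2],[0,0,0,0,0,0.2]])

```text
t: 39.38
tool_pos: [0.5274, -0.0993, 0.2435]
orientation: [0.484, 3.103, 0.0]
force: [0.8, 0.0, -0.5]
opening: 0.0511
gripper_force: 0.0
```

```bash
python3 n2.py; python3 st.py
```

```text
now 162.4 u 320.0 lat -0.54 [[0.72, 14.117, 0.019, -0.003], [0.726, 14.106, 0.02, -0.004], [0.729, 14.107, 0.02, -0.004]]
Ftool [ 0.49 -0.42 -0.33] Tz 0.0 g 0.0 t 39.425
39.48 [ 0.5274 -0.0993  0.2434] F [ 0.45 -0.14 -0.17] T [0.037 0.004 0.076] op 0.051 g 0.0 yaw 162.42
```

Request:
arm_command(increments=[[0,0.007,0,0,0,0],[0,0.007,0,0,0,0],[0,0.007,0,0,0,0],[0,0.007,0,0,0,0],[0,0.007,0,0,0,0]], fingers=0.5, force=4)

```text
t: 40.1
tool_pos: [0.5277, -0.098, 0.2432]
orientation: [0.486, 3.104, 0.0]
force: [-0.7, 0.5, 1.5]
opening: 0.04
gripper_force: 4.0
```

```bash
python3 n2.py
```

```text
now 162.21 u 317.0 lat 0.89 [[0.899, 13.414, 0.019, -0.003], [0.914, 13.466, 0.02, -0.004], [0.916, 13.499, 0.02, -0.004]]
Ftool [ 0.77 -0.02 -1.75] Tz 0.03 g 3.999704383313656 t 40.15
```

Request:
arm_command(increments=[[0,0,0,0,0,0],[0,0,0,0,0,-0.007],[0,0,0,0,0,-0.014],[0,0,0,0,0,-0.022],[0,0,0,0,0,-0.03]], force=13)

```text
t: 40.83
tool_pos: [0.5278, -0.0981, 0.2432]
orientation: [0.336, 3.123, -0.0]
force: [1.2, -0.4, 0.4]
opening: 0.0399
gripper_force: 13.0
```

```bash
python3 n2.py
```

```text
now 167.78 u 317.0 lat 1.07 [[0.86, 3.75, 0.02, -0.004], [0.87, 3.443, 0.02, -0.004], [0.882, 3.514, 0.02, -0.004]]
Ftool [-2.01 -0.22 -0.5 ] Tz 0.05 g 12.995528876781464 t 40.875
```

Request:
arm_command(increments=[[0,0,0,0,0,-0.004],[0,0,0,0,0,-0.008],[0,0,0,0,0,-0.012],[0,0,0,0,0,-0.016],[0,0,0,0,0,-0.02]])

```text
t: 41.55
tool_pos: [0.5274, -0.0981, 0.2431]
orientation: [-0.24, -3.132, 0.0]
force: [-1.3, -1.6, 0.1]
opening: 0.0397
gripper_force: 13.0
```

```bash
python3 n2.py
```

```text
now 171.29 u 317.0 lat 1.23 [[0.964, 5.448, 0.02, -0.004], [0.967, 5.407, 0.019, -0.003], [0.977, 5.421, 0.02, -0.004]]
Ftool [ 1.54 -1.55 -2.65] Tz -0.304 g 13.002841025590897 t 41.6
```

Request:
arm_command(increments=[[0,0,0,0,0,-0.004],[0,0,0,0,0,-0.008],[0,0,0,0,0,-0.012],[0,0,0,0,0,-0.016],[0,0,0,0,0,-0.016]], force=11)

```text
t: 42.28
tool_pos: [0.5275, -0.0981, 0.243]
orientation: [-0.161, -3.137, 0.0]
force: [-4.0, -2.9, 1.0]
opening: 0.0399
gripper_force: 11.0
```

```bash
python3 n2.py; python3 st.py
```

```text
now 174.09 u 317.0 lat 1.31 [[0.947, 5.437, 0.019, -0.003], [0.961, 5.57, 0.02, -0.004], [0.964, 5.5, 0.02, -0.004]]
Ftool [ 3.3  -3.4  -1.86] Tz -0.181 g 11.002171039581299 t 42.325
42.38 [ 0.5275 -0.0981  0.243 ] F [-4.19 -2.48  1.77] T [-0.616  0.68  -0.239] op 0.0397 g 11.0 yaw 174.09
```

Request:
arm_command(increments=[[0,0,0,0,0,0],[0,-0.001,0,0,0,0],[0,-0.001,0,0,0,0],[0,-0.001,0,0,0,0],[0,-0.001,0,0,0,0]], fingers=0.05)

```text
t: 43.0
tool_pos: [0.5277, -0.0982, 0.2432]
orientation: [0.162, 3.137, 0.0]
force: [-0.3, 0.1, 0.8]
opening: 0.0439
gripper_force: 0.0
```

```bash
python3 n2.py
```

```text
now 174.1 u 317.0 lat 1.28 [[0.986, 4.124, 0.019, -0.002], [0.994, 4.152, 0.02, -0.004], [0.998, 4.137, 0.02, -0.003]]
Ftool [ 0.28 -0.89 -0.44] Tz 0.008 g 0.0 t 43.05
```

Request:
arm_command(increments=[[0,0,0,0,0,0],[0,0,0,0,0,0],[0,0,0,0,0,0],[0,0,0,0,0,0],[0,0,0,0,0,0]], fingers=0.5, force=4)

```text
t: 43.72
tool_pos: [0.5277, -0.0982, 0.2431]
orientation: [0.162, 3.137, -0.0]
force: [0.9, -0.9, 0.4]
opening: 0.0397
gripper_force: 4.0
```

```bash
python3 n2.py
```

```text
now 174.09 u 317.0 lat 1.31 [[0.975, 3.992, 0.019, -0.002], [0.987, 4.047, 0.02, -0.004], [0.994, 4.015, 0.02, -0.003]]
Ftool [ 0.31 -1.34 -0.03] Tz 0.008 g 3.999905437231064 t 43.775
```

```bash
python3 - <<'E'
from h import *
def edge(c,img):
    i=img.astype(int);m=((i[...,2]>i[...,0]+35)&(i[...,2]>i[...,1]+15)&(i[...,2]>70)).astype(np.uint8)
    n,l,s,_=cv2.connectedComponentsWithStats(m);out=[]
    pts=np.argwhere(m)[:,::-1]
    P=np.array([px2w(c,u,v,.048)[:2] for u,v in pts]);ok=(P[:,0]>.44)&(P[:,0]<.62)&(P[:,1]>-.27)&(P[:,1]<-.01);P=P[ok]
    return P
c=read_camera("wrist");P=edge(c,c["image"])
print(len(P),P.min(0),P.max(0))
cv2.imwrite("pics/box.png",c["image"][:,:,::-1])
t=read_camera("top");Q=edge(t,t["image"]);print(len(Q),Q.min(0),Q.max(0))
for nm,A in(("wrist",P),("top",Q)):
    for lo,hi in((.46,.5),(.56,.6)):
        a=A[(A[:,0]>lo)&(A[:,0]<hi)&(A[:,1]>-.21)&(A[:,1]<-.07)]
        if len(a)>20: k=np.polyfit(a[:,1],a[:,0],1);print(nm,lo,len(a),"yaw",np.degrees(np.arctan(-k[0])),"x at y-.14",np.polyval(k,-.14))
E
cat > /dev/null; python3 - <<'E'
E
```

```text
6969 [ 0.47691437 -0.22629877] [ 0.53833657 -0.05685904]
228 [ 0.47604763 -0.18594   ] [ 0.50293897 -0.05538061]
wrist 0.46 4069 yaw -0.7266440031655874 x at y-.14 0.4821184292650692
top 0.46 182 yaw -0.6130133729139703 x at y-.14 0.48096550020290446
```

View pics/box.png

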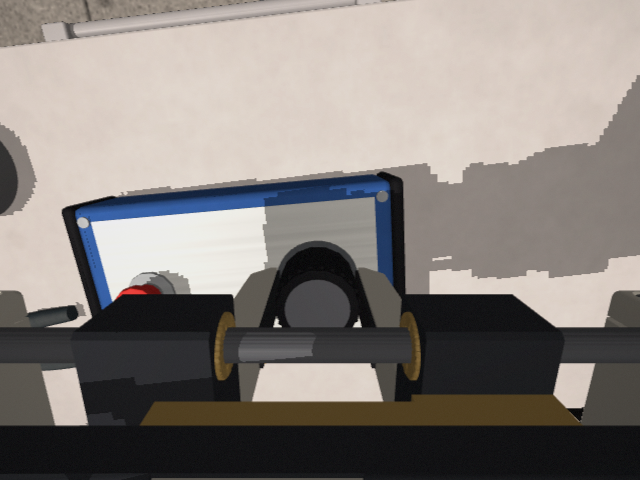

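Request:
arm_command(increments=[[0,0,0,0,0,0],[0,0,0,0,0,0],[0,0,0,0,0,0],[0,0,0,0,0,0],[0,0,0,0,0,0]], fingers=-0.1)

```text
t: 44.55
tool_pos: [0.5277, -0.0982, 0.2431]
orientation: [-0.162, -3.137, -0.0]
force: [0.8, -0.3, 1.0]
opening: 0.0514
gripper_force: 0.0
```

```bash
cp pics/box.png pics/w9.png; python3 n2.py; python3 - <<'E'
from h import *
# box yaw at each saved full frame is only available where colour was kept: w1,w3,box
for n,a,b in(("w3",(290,177),(543,305)),("box",(83,223),(382,197))):
    pass
c=read_camera("wrist");a=px2w(c,83,223,.048);b=px2w(c,382,197,.048);d=b-a
print(a,b,np.linalg.norm(d),np.degrees(np.arctan2(-d[0],d[1])))
E
```

```text
now 174.09 u 317.0 lat 1.3 [[1.059, 3.779, 0.019, -0.002], [1.071, 3.829, 0.02, -0.004], [1.074, 3.797, 0.02, -0.003]]
Ftool [-0.55  0.13 -0.13] Tz -0.017 g 0.0 t 44.6
[ 0.48571352 -0.22233878  0.048     ] [ 0.48811071 -0.06088488  0.048     ] 0.16147170164069669 -0.8506391542015346
```

Request:
arm_command(increments=[[0,0,0,0,0,0],[0,0,0,0,0,0],[0,0,0,0,0,0],[0,0,0,0,0,0],[0,0,0,0,0,0.01]], fingers=0.5, force=13)

```text
t: 45.32
tool_pos: [0.5277, -0.0982, 0.2431]
orientation: [-0.214, -3.134, -0.0]
force: [-0.4, 0.7, -0.4]
opening: 0.0402
gripper_force: 13.0
```

```bash
python3 n2.py
```

```text
now 172.08 u 317.0 lat 1.26 [[0.867, 2.136, 0.02, -0.003], [0.871, 2.263, 0.02, -0.004], [0.88, 2.203, 0.02, -0.004]]
Ftool [-0.65  0.41 -0.09] Tz -0.163 g 13.00103098154068 t 45.375
```

Request:
arm_command(increments=[[0,0,0,0,0,0.008],[0,0,0,0,0,0.016],[0,0,0,0,0,0.024],[0,0,0,0,0,0.032],[0,0,0,0,0,0.04]])

```text
t: 46.05
tool_pos: [0.5277, -0.0981, 0.2431]
orientation: [-0.41, -3.115, -0.0]
force: [-0.3, 2.0, 0.1]
opening: 0.0398
gripper_force: 13.0
```

```bash
python3 n2.py
```

```text
now 164.93 u 317.0 lat 0.96 [[0.717, 9.986, 0.019, -0.003], [0.735, 10.033, 0.02, -0.004], [0.737, 10.111, 0.02, -0.004]]
Ftool [ 0.78  1.12 -1.03] Tz 0.138 g 13.000488728284836 t 46.1
```

Request:
arm_command(increments=[[0,0,0,0,0,0.008],[0,0,0,0,0,0.016],[0,0,0,0,0,0.024],[0,0,0,0,0,0.032],[0,0,0,0,0,0.04]])

```text
t: 46.78
tool_pos: [0.5277, -0.098, 0.2432]
orientation: [-0.605, -3.083, -0.001]
force: [0.1, 4.3, 2.2]
opening: 0.0397
gripper_force: 13.0
```

```bash
python3 n2.py
```

```text
now 157.72 u 317.0 lat 0.7 [[0.9, 2.205, 0.019, -0.003], [0.922, 2.243, 0.02, -0.004], [0.923, 2.298, 0.02, -0.004]]
Ftool [ 1.49  3.97 -1.35] Tz -0.011 g 12.999926805496216 t 46.825
```

Request:
arm_command(increments=[[0,0.001,0,0,0,0.012],[0.001,0.002,0,0,0,0.024],[0.001,0.002,0,0,0,0.036],[0.001,0.002,0,0,0,0.048],[0.001,0.002,0,0,0,0.06]])

```text
t: 47.5
tool_pos: [0.5278, -0.0977, 0.2432]
orientation: [0.891, 3.012, 0.0]
force: [1.0, 3.6, 0.2]
opening: 0.0396
gripper_force: 13.0
```

```bash
python3 n2.py
```

```text
now 146.94 u 317.0 lat 0.26 [[0.867, 7.019, 0.019, -0.003], [0.87, 7.052, 0.02, -0.004], [0.875, 7.029, 0.02, -0.004]]
Ftool [0.9  3.08 0.12] Tz 0.259 g 13.003594726324081 t 47.55
```

Request:
arm_command(increments=[[0,0,0,0,0,0.012],[0,0,0,0,0,0.024],[0,0,0,0,0,0.036],[0,0,0,0,0,0.048],[0,0,0,0,0,0.06]])

```text
t: 48.22
tool_pos: [0.5278, -0.0976, 0.2432]
orientation: [1.17, 2.915, 0.001]
force: [0.6, 5.1, 0.9]
opening: 0.0398
gripper_force: 13.0
```

```bash
python3 n2.py
```

```text
now 136.17 u 317.5 lat -0.42 [[0.64, 11.84, 0.019, -0.003], [0.672, 11.887, 0.02, -0.004], [0.688, 11.912, 0.02, -0.004]]
Ftool [ 2.83  4.95 -0.15] Tz -0.084 g 12.999595999717712 t 48.275
```

Request:
arm_command(increments=[[0,0.002,0,0,0,0.012],[0.001,0.003,0,0,0,0.024],[0.002,0.003,0,0,0,0.036],[0.002,0.003,0,0,0,0.048],[0.002,0.003,0,0,0,0.06]])

```text
t: 48.95
tool_pos: [0.5279, -0.0973, 0.2432]
orientation: [1.438, 2.792, -0.0]
force: [2.6, 3.0, -0.2]
opening: 0.0396
gripper_force: 13.0
```

```bash
python3 n2.py
```

```text
now 125.38 u 317.0 lat -0.64 [[1.019, 1.304, 0.02, -0.004], [1.03, 1.067, 0.019, -0.003], [1.037, 1.176, 0.02, -0.004]]
Ftool [ 0.08  2.67 -0.14] Tz 0.079 g 12.999005019664764 t 49.0
```

Request:
arm_command(increments=[[0,0,0,0,0,0.012],[0,0,0,0,0,0.024],[0,0,0,0,0,0.036],[0,0,0,0,0,0.048],[0,0,0,0,0,0.06]])

```text
t: 49.68
tool_pos: [0.528, -0.0972, 0.2432]
orientation: [1.694, 2.645, 0.0]
force: [3.2, 3.6, -1.2]
opening: 0.04
gripper_force: 13.0
```

```bash
python3 n2.py
```

```text
now 114.6 u 317.25 lat -1.15 [[0.656, 5.115, 0.019, -0.003], [0.669, 5.058, 0.02, -0.004], [0.669, 5.085, 0.02, -0.004]]
Ftool [1.5  3.37 0.82] Tz -0.06 g 12.998936176300049 t 49.725
```

Request:
arm_command(increments=[[0,0.001,0,0,0,0.01],[0,0.002,0,0,0,0.02],[0,0.002,0,0,0,0.03],[0,0.002,0,0,0,0.036],[0,0.002,0,0,0,0.036]])

```text
t: 50.4
tool_pos: [0.5282, -0.0971, 0.2432]
orientation: [1.842, 2.545, -0.0]
force: [1.3, -1.5, -0.4]
opening: 0.0398
gripper_force: 13.0
```

```bash
python3 n2.py
```

```text
now 108.22 u 320.5 lat -2.9 [[0.517, 3.589, 0.019, -0.003], [0.532, 3.691, 0.02, -0.004], [0.538, 3.761, 0.02, -0.004]]
Ftool [-1.57  2.27  0.54] Tz 0.063 g 12.999502569437027 t 50.45
```

Request:
arm_command(increments=[[0,0,0,0,0,0],[0,0,0,0,0,0],[0,0,0,0,0,0],[0,0,0,0,0,0],[0,0,0,0,0,0]], fingers=-0.2)

```text
t: 51.12
tool_pos: [0.5281, -0.0969, 0.2431]
orientation: [-1.842, -2.545, 0.0]
force: [0.6, 0.2, -0.6]
opening: 0.0555
gripper_force: 0.0
```

```bash
python3 n2.py; python3 - <<'E'
from h import *
c=read_camera("wrist");i=c["image"].astype(int)
m=(i[...,2]>i[...,0]+35)&(i[...,2]>i[...,1]+15)&(i[...,2]>70)
P=np.array([px2w(c,u,v,.048)[:2] for v,u in np.argwhere(m)]);print(len(P),P.min(0),P.max(0))
cv2.imwrite("pics/l.png",c["image"][:,:,::-1])
r=(i[...,0]>110)&(i[...,1]<80)&(i[...,2]<80);print(blob(r))
E
```

```text
now 108.21 u 313.5 lat 0.33 [[0.485, 9.655, 0.019, -0.003], [0.486, 9.691, 0.02, -0.004], [0.488, 9.657, 0.02, -0.004]]
Ftool [ 0.48 -0.41 -0.01] Tz 0.028 g 0.0 t 51.175
4586 [ 0.47901448 -0.17200116] [ 0.58121401 -0.05705637]
[]
```

Request:
arm_command(increments=[[0,0,-0.12,0,0,0],[0,0,-0.25,0,0,0],[-0.2,-0.08,-0.45,0,0,0],[-0.45,-0.17,-0.55,0,0,0],[-0.714,-0.277,-0.6,0,0,0]], fingers=-0.2)

```text
t: 51.9
tool_pos: [0.5204, -0.2512, 0.3653]
orientation: [1.839, 2.544, 0.001]
force: [1.2, 0.3, -0.1]
opening: 0.056
gripper_force: 0.0
```

Request:
arm_command(increments=[[0,0,0,0,0,0],[0,0,0,0,0,0],[0,0,0,0,0,0],[0,0,0,0,0,0],[0,0,0,0,0,0]], fingers=1)

```text
t: 52.52
tool_pos: [0.5203, -0.2491, 0.363]
orientation: [-1.84, -2.546, -0.0]
force: [0.5, 0.5, 0.2]
opening: 0.0103
gripper_force: 0.0
```

```bash
python3 st.py; python3 - <<'E'
from h import *
c=read_camera("wrist");hsv=cv2.cvtColor(c["image"],cv2.COLOR_RGB2HSV)
cv2.imwrite("pics/lk.png",c["image"][:,:,::-1])
m=((hsv[...,0]<8)|(hsv[...,0]>172))&(hsv[...,1]>150)&(hsv[...,2]>90)
for st,ce in blob(m): print(st,ce,px2w(c,st[0]+st[2]/2,st[1]+st[3]/2,.068).round(4))
E
```

```text
52.52 [ 0.5203 -0.2491  0.363 ] F [0.48 0.49 0.2 ] T [-0.083  0.028  0.027] op 0.0103 g 0.0 yaw 108.28
[334, 157, 27, 28, 579] [346.9, 170.7] [ 0.5295 -0.194   0.068 ]
[442, 281, 10, 10, 67] [446.6, 285.7] [ 0.6478 -0.2613  0.068 ]
```

View pics/lk.png

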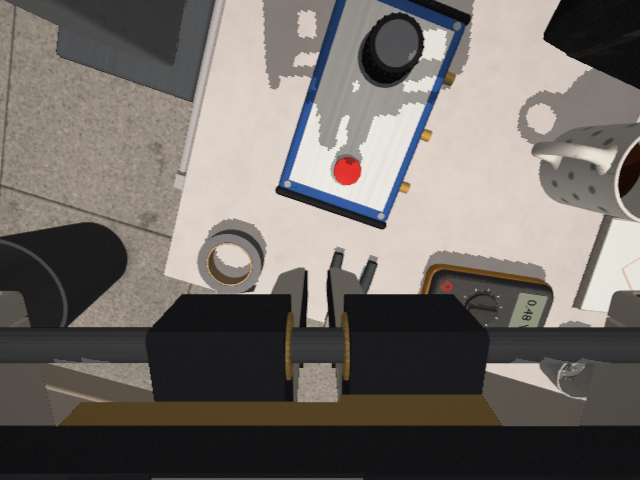

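The lock is at (346,171) in this view, which gives about (0.529, -0.194). It is 0.097 m from the gripped knob centre, against 0.094 m expected. I'll go over it with closed fingers.

Request:
arm_command(increments=[[0.08,0.04,0.05,0,0,0],[0.17,0.085,0.15,0,0,0],[0.253,0.127,0.3,0,0,0],[0.253,0.127,0.44,0,0,0],[0.253,0.127,0.5,0,0,0]])

```text
t: 53.2
tool_pos: [0.5274, -0.1918, 0.2597]
orientation: [-1.837, -2.542, 0.001]
force: [-0.0, 0.2, 0.3]
opening: 0.0003
gripper_force: 0.0
```

```bash
python3 st.py
```

```text
53.2 [ 0.5274 -0.1918  0.2597] F [-0.02  0.24  0.28] T [-0.089  0.097  0.038] op 0.0003 g 0.0 yaw 108.29
```

Request:
arm_command(increments=[[0,0,0.02,0,0,0],[0,0,0.035,0,0,0],[0,0,0.05,0,0,0],[0,0,0.06,0,0,0],[0,0,0.07,0,0,0]])

```text
t: 53.82
tool_pos: [0.5289, -0.1942, 0.2499]
orientation: [1.841, 2.543, 0.001]
force: [0.8, -0.8, 1.4]
opening: 0.0002
gripper_force: 1.2
```

```bash
python3 st.py
```

```text
53.83 [ 0.5289 -0.1942  0.2499] F [ 0.81 -0.77  1.4 ] T [-0.185 -0.241  0.   ] op 0.0002 g 1.17 yaw 108.2
```

Travel is about 4 mm so far with little force. I'll continue in small steps and check for the wrong-setting stop.

Request:
arm_command(increments=[[0,0,0.004,0,0,0],[0,0,0.008,0,0,0],[0,0,0.011,0,0,0],[0,0,0.013,0,0,0],[0,0,0.015,0,0,0]])

```text
t: 54.45
tool_pos: [0.5284, -0.1939, 0.2461]
orientation: [1.842, 2.545, -0.0]
force: [1.2, -1.1, 2.2]
opening: 0.0004
gripper_force: 1.1
```

```bash
python3 st.py
```

```text
54.45 [ 0.5284 -0.1939  0.2461] F [ 1.2  -1.09  2.24] T [-0.323 -0.241 -0.003] op 0.0004 g 1.11 yaw 108.21
```

Request:
arm_command(increments=[[0,0,0.004,0,0,0],[0,0,0.007,0,0,0],[0,0,0.01,0,0,0],[0,0,0.012,0,0,0],[0,0,0.013,0,0,0]])

```text
t: 55.08
tool_pos: [0.5285, -0.1939, 0.2443]
orientation: [1.842, 2.545, -0.0]
force: [-1.8, 0.4, 10.6]
opening: 0.0005
gripper_force: 5.1
```

```bash
python3 st.py
```

```text
55.08 [ 0.5285 -0.1939  0.2443] F [-1.84  0.41 10.59] T [ 0.012  0.495 -0.022] op 0.0005 g 5.07 yaw 108.21
```

The lock bottomed at tip height 58 mm with 10.6 N, so it is home. I'll back off.

Request:
arm_command(increments=[[0,0,-0.05,0,0,0],[0,0,-0.15,0,0,0],[0,0,-0.3,0,0,0],[-0.15,0,-0.45,0,0,0],[-0.3,0,-0.6,0,0,0]])

```text
t: 55.7
tool_pos: [0.5473, -0.2511, 0.366]
orientation: [1.84, 2.545, 0.0]
force: [0.5, 0.1, 0.6]
opening: 0.0003
gripper_force: 0.0
```

Request:
arm_command(increments=[[0,0,0,0,0,0],[0,0,0,0,0,0],[0,0,0,0,0,0],[0,0,0,0,0,0],[0,0,0,0,0,0]])

```text
t: 56.32
tool_pos: [0.5471, -0.2504, 0.363]
orientation: [-1.841, -2.545, 0.0]
force: [-0.2, -1.1, -0.2]
opening: 0.0001
gripper_force: 0.0
```

```bash
python3 st.py; python3 - <<'E'
from h import *
print(close_job())
E
```

```text
56.33 [ 0.5471 -0.2504  0.363 ] F [-0.2  -1.1  -0.16] T [-0.104  0.096  0.   ] op 0.0001 g 0.0 yaw 108.24
the job is handed in; nothing more can be done
None
```

The job is handed in at 56 s: I turned the knob to its anticlockwise stop, then three clicks clockwise, let go, and pushed the lock home (about 10 mm, without forcing). However, turning the knob twisted the box about 3.4° and moved its lock end about 9 mm, as measured at the stop and not undone.

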